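# Sort the loose clip-on weights and park the tray

## Robot

A 6-joint arm with a two-finger parallel gripper is mounted at the origin on the work surface. World frame = base frame: x ahead of the robot, y to its left, z up, the work surface at z = 0. Lengths are in m, angles in rad, forces in N, time in s.
With the tool pointing down it reaches from about 0.4 to 0.925 m from the base axis. Payload 12.5 kg.
Tool frame: the origin (TCP) lies on the centre line of the jaws, within the pads' length; the fingertips stand 14 mm ahead of it and the grasp point (between the pads) lies 5 mm behind it; z points along the fingers, y is the line along which they close (so a half turn about z gives the same grasp; the last joint's range is limited). The gripper opens to 95 mm and grips with 3 to 60 N. Pads are 20 mm wide; open, the fingers measure 119 mm over their backs; the gripper's body (75 mm by 180 mm) begins 59 mm behind the grasp point.
Start: joints at [-1.387, 0.491, 1.559, -0, 1.092, -0.106], TCP at [0.179, -0.599, 0.229] pointing down, gripper open.
Joint ranges: [-3.1, 3.1], [-0.84, 2.19], [0.05, 2.79], [-1.13, 4.28], [0.06, 2.93], [-2.69, 2.69]. Speed limits (rad/s): [2.22, 2.22, 2.79, 3.14, 3.14, 3.14].

## Interface

Orientations are given as [roll, pitch, yaw] about the fixed x, y, z axes, in that order (R = Rz(yaw) Ry(pitch) Rx(roll)).
In Python, from plant import manip gives the robot as it stands. The module is installed in compiled form; this text tells all that it offers.
- The arm moves only by the shell command python3 -m inch 'ROWS' [OPENING]. ROWS is JSON, one flat list of numbers, 6 for each row, row after row: the shift along the tool's x, y, z each as a share of 10 cm, from -1 to 1, then the turn, a rotation vector about the tool's x, y, z each as a share of 360 degrees, from -1 to 1. A call has 1 to 10 rows; each row is the pose to reach, as a shift and turn from the pose commanded when the call began, along the tool's axes at that moment, turning the shorter way round; what a row does not reach only later rows make up. A row lasts 1/8 s, in which the tool goes at most 62.5 mm and 10.7 degrees, less where a joint would pass 70% of its speed; a pose out of reach is approached as far as the arm can. A call with a number of a shift or a turn outside -1 to 1 is refused whole. A call with a gripper value outside its range is refused whole. OPENING is the finger opening in mm, from 0 to 95.1, set as the call begins (- or left out, the last holds). The fingers move at their own pace and stop on an object; the grip force is fixed at half the most. Time passes only in rows, so rows that repeat a pose let the fingers close. It gives the time, the measured TCP pose, the force, the opening and the grip force at its end, in the units of the state.
- manip.state(): the state, without advancing time (a new reading comes with each control period).
- manip.get_image(name): name is "side" or "top"; returns the picture (384x512x3 uint8, red, green, blue); there is no depth.
- manip.camera_info(name): a dict with "mtx" (3x3 intrinsics, pixels), "cam_to_world" (4x4, takes a point from camera to world coordinates). Camera axes: x right, y down, z forward; pixel columns grow to the right and rows downward; lengths in m; the calibration is good to about 2 mm. A picture is of the moment at which its call begins. camera_info takes no time and is no camera call.
- manip.sign_off(): hands the job in; it is judged then, once.
The state is a dict: "time_s": time; "q": joint angles; "joint_velocities": joint speeds; "joint_torque": joint torques, N m; "tcp_pos": TCP position; "tcp_rot": TCP orientation; "wrist_force": force on the tool from outside, world axes, zero at the start; "moment": the same for the moment, N m; "width": finger opening in m; "grip_force": force on a finger pad.
Only numpy, scipy, OpenCV 4.12 (cv2) and the standard library are available. Lean on these libraries where they do the work, as an engineer would, in place of code of your own. Each camera call takes 0.05 s, during which the arm holds its last target. There are 200 camera calls.

## Task

Sort every clip-on balance weight lying loose on the bench by length into the three-row tray: each lies flat on the floor of the row that its length fits (short in the narrow, middle-sized in the medium, long in the wide row), crosswise to the row, upright or on its side. Only then push the loaded tray along the bench, without lifting it, into its painted outline, square and flat against the stop rail. Leave the weights on the slotted stand and all the other things where they are.

Things in the scene. Friction and masses are not known exactly. Their poses are not given: they have to be found in the camera images.
- weight_a: loose clip-on weight (absent in some starts), short size, for the 38 mm wide row: plain lead bar 26 mm long (x), 14 mm wide (y), 15 mm high, with a bent steel clip, 12 by 12 mm, on the middle of its top up to 29 mm; about 60 g; can be gripped across its width. Origin: centre of the bar's underside, z up through the clip
- weight_b: loose clip-on weight (absent in some starts), short size, for the 38 mm wide row: plain lead bar 26 mm long (x), 14 mm wide (y), 15 mm high, with a bent steel clip, 12 by 12 mm, on the middle of its top up to 29 mm; about 60 g; can be gripped across its width. Origin: centre of the bar's underside, z up through the clip
- weight_c: loose clip-on weight (absent in some starts), middle size, for the 55 mm wide row: plain lead bar 43 mm long (x), 14 mm wide (y), 15 mm high, with a bent steel clip, 12 by 12 mm, on the middle of its top up to 29 mm; about 100 g; can be gripped across its width. Origin: centre of the bar's underside, z up through the clip
- weight_d: loose clip-on weight (absent in some starts), middle size, for the 55 mm wide row: plain lead bar 43 mm long (x), 14 mm wide (y), 15 mm high, with a bent steel clip, 12 by 12 mm, on the middle of its top up to 29 mm; about 100 g; can be gripped across its width. Origin: centre of the bar's underside, z up through the clip
- weight_e: loose clip-on weight (absent in some starts), middle size, for the 55 mm wide row: plain lead bar 43 mm long (x), 14 mm wide (y), 15 mm high, with a bent steel clip, 12 by 12 mm, on the middle of its top up to 29 mm; about 100 g; can be gripped across its width. Origin: centre of the bar's underside, z up through the clip
- weight_f: loose clip-on weight (absent in some starts), long size, for the 72 mm wide row: plain lead bar 60 mm long (x), 14 mm wide (y), 15 mm high, with a bent steel clip, 12 by 12 mm, on the middle of its top up to 29 mm; about 140 g; can be gripped across its width. Origin: centre of the bar's underside, z up through the clip
- weight_g: loose clip-on weight (absent in some starts), long size, for the 72 mm wide row: plain lead bar 60 mm long (x), 14 mm wide (y), 15 mm high, with a bent steel clip, 12 by 12 mm, on the middle of its top up to 29 mm; about 140 g; can be gripped across its width. Origin: centre of the bar's underside, z up through the clip
- tray: loose open metal tray, 181 mm (x) by 178 mm (y), 0.36 to 0.63 kg empty. Origin: centre of its underside. Floor 4 mm thick; outer walls 4 mm thick, tops at 25 mm. Two dividers along y, 4 mm thick, tops at 14 mm, make three rows, each 170 mm long along y, side by side along x, with different widths. A row takes up to three weights one behind another, bars along the tray's x
- row_narrow (a point): centre of the floor (top face) of the tray's narrow row, 38 mm wide, for short weights; tray x = -67.5 mm; axes as the tray's
- row_medium (a point): centre of the floor of the tray's medium row, 55 mm wide, for middle-sized weights; tray x = -17 mm; axes as the tray's
- row_wide (a point): centre of the floor of the tray's wide row, 72 mm wide, for long weights; tray x = +50.5 mm; axes as the tray's
- bay: fixed parking place. Origin: on the bench, where the tray's origin must come, axes along the tray's. Dark steel stop rail, 240 mm long, 22 mm high, along x, inner face at y = -89 mm (the tray's -y wall meets it). Thin outline painted on the tiles, open to the rail: inner edges at x = -110.5, +110.5 and y = +103 mm. The tray starts on its +y side, 0.19 to 0.3 m away
- cone: chrome hub centring cone, 86 mm across, 70 mm high; leave alone. Origin: centre of its underside
- scraper: dull zinc weight scraper, 140 mm long, 12 mm high, lying flat; leave alone. Origin: near its middle, underside
- cap_tray: green plastic tray of valve caps, 90 x 140 mm, 25 mm high; leave alone. Origin: centre of its underside
- hammer: hammer lying flat, handle towards its -x; leave alone. Origin: on its underside
- socket: dark steel wheel nut socket, 28 mm across, 36 mm high, standing; leave alone. Origin: centre of its underside
- jar: closed jar, 56 mm across, 60 mm high; leave alone. Origin: centre of its underside
Things that resemble listed ones, but are neither listed nor needed, are in the scene too. What is shaped like the weight_f but orange is not meant.

How it is judged:
On the way, in this order (a step that is already met when the one before it is completed fails the run):
1. every loose weight lies crosswise in the row of its length, released (x of weight_a in the frame of tray between -0.0785 and -0.0565 m and y of weight_a in the frame of tray between -0.085 and 0.085 m and z of each of weight_a, weight_b, weight_c, weight_d, weight_e, weight_f, weight_g in the frame of tray below 0.02 m and angle between the x axis of each of weight_a, weight_b, weight_c, weight_d, weight_e, weight_f, weight_g and the x axis of tray, either way round below 0.4 rad and angle between weight_a's own x axis and vertical between 1.42 and 1.72 rad and contact force between each of weight_a, weight_b, weight_c, weight_d, weight_e, weight_f, weight_g and the fingers below 0.05 N and x of weight_b in the frame of tray between -0.0785 and -0.0565 m and y of weight_b in the frame of tray between -0.085 and 0.085 m and angle between weight_b's own x axis and vertical between 1.42 and 1.72 rad and x of weight_c in the frame of tray between -0.028 and -0.006 m and y of weight_c in the frame of tray between -0.085 and 0.085 m and angle between weight_c's own x axis and vertical between 1.42 and 1.72 rad and x of weight_d in the frame of tray between -0.028 and -0.006 m and y of weight_d in the frame of tray between -0.085 and 0.085 m and angle between weight_d's own x axis and vertical between 1.42 and 1.72 rad and x of weight_e in the frame of tray between -0.028 and -0.006 m and y of weight_e in the frame of tray between -0.085 and 0.085 m and angle between weight_e's own x axis and vertical between 1.42 and 1.72 rad and x of weight_f in the frame of tray between 0.0395 and 0.0615 m and y of weight_f in the frame of tray between -0.085 and 0.085 m and angle between weight_f's own x axis and vertical between 1.42 and 1.72 rad and x of weight_g in the frame of tray between 0.0395 and 0.0615 m and y of weight_g in the frame of tray between -0.085 and 0.085 m and angle between weight_g's own x axis and vertical between 1.42 and 1.72 rad), for 0.2 s.
2. the tray stands inside its outline against the stop rail (x of tray in the frame of bay between -0.027 and 0.027 m and y of tray in the frame of bay between -0.02 and 0.01 m and angle between the x axis of tray and the x axis of bay, either way round below 0.1 rad), for 0.2 s.
At the end, for the whole second after the job is handed in: All weights present lie level on the floor of their own rows (11 mm from its centre line, 0.4 rad from crosswise, clip up or on the side), released; tray within 27 mm of the bay along the rail, at most 10 mm short of the rail, within 0.1 rad of its axes; all at rest (all of step 1 and all of step 2 and linear speed of tray below 0.01 m/s and linear speed of each of weight_a, weight_b, weight_c, weight_d, weight_e, weight_f, weight_g below 0.02 m/s); the robot touches nothing.
It fails at once if the tray is lifted off the bench or tipped (height (world z) of tray above 0.02 m or angle between tray's own z axis and vertical above 0.25 rad).
It fails at once if a bystander is moved more than 40 mm (distance of any of cone, scraper, cap_tray, hammer, socket, jar from where it was at the start of the episode above 0.04 m).
Of weight_a, weight_b, weight_c, weight_d, weight_e, weight_f, weight_g only 5 to 7 are there at a start; the rules pass over those that are not, and their reading is None.
At some moment in a run one of weight_a, weight_b, weight_c, weight_d, weight_e, weight_f, weight_g may be knocked a few centimetres aside while the robot is not near it.
Once in a run the grip may slacken for a moment while it holds something.
It also fails if it takes over 192 s, if anything falls off the work surface, if the arm or the gripper's body presses on something with over 40 N, if the wrist force passes 120 N, or if a joint passes its speed limit or range.

## Working session

There is one attempt and no reset: what is moved stays moved. The work goes in short steps, Python scripts to look and compute and a shell command to move; the robot and the scene stay as the last step left them, time stands still between calls to the robot, and variables do not carry over. Pictures are saved under pics/ and viewed, at most 14 in all, crops included, and the job is handed in when it is done.

```bash
mkdir -p pics
python3 - <<'E'
from plant import manip
import cv2,numpy as np
s=manip.state();print(s)
for n in("top","side"):
    im=manip.get_image(n);cv2.imwrite(f"pics/{n}0.png",im[:,:,::-1])
    cv2.imwrite(f"pics/{n}0v.png",cv2.resize(im[:,:,::-1],(800,600),interpolation=cv2.INTER_CUBIC))
    c=manip.camera_info(n);print(n,np.round(c["mtx"],2).tolist(),np.round(c["cam_to_world"],4).tolist())
E
```

```text
{'time_s': 0.0, 'q': array([-1.38659560e+00,  4.91584817e-01,  1.55943364e+00, -7.64910888e-06,
        1.09166773e+00, -1.05610151e-01]), 'joint_velocities': array([ 1.05509063e-03, -7.27389913e-04, -1.01891998e-03,  7.40500245e-04,
       -9.51240193e-04,  5.68214815e-05]), 'joint_torque': array([-2.31476428e-03, -6.12658167e+01, -2.58181232e+01,  6.91869948e-02,
        4.82838694e-02, -1.07860865e-04]), 'tcp_pos': array([ 0.17858183, -0.59872247,  0.22805148]), 'tcp_rot': array([-3.14050449e+00, -1.08528237e-04,  2.89814346e-01]), 'wrist_force': array([ 0.25363273, -0.23622399, -0.4541734 ]), 'moment': array([-0.00957381, -0.02735068, -0.06042629]), 'grip_force': 0.0, 'width': 0.09512463989556473}
top [[363.35, 0.0, 257.06], [0.0, 363.35, 187.23], [0.0, 0.0, 1.0]] [[-0.0138, -0.9965, 0.0827, 0.4555], [-0.9999, 0.0135, -0.0035, 0.0021], [0.0024, -0.0827, -0.9966, 1.1719], [0.0, 0.0, 0.0, 1.0]]
side [[349.64, 0.0, 256.25], [0.0, 349.64, 193.11], [0.0, 0.0, 1.0]] [[-0.9206, -0.2218, 0.3215, 0.2038], [-0.3902, 0.5583, -0.7321, 0.8024], [-0.0171, -0.7994, -0.6005, 0.6727], [0.0, 0.0, 0.0, 1.0]]
```

View pics/top0v.png

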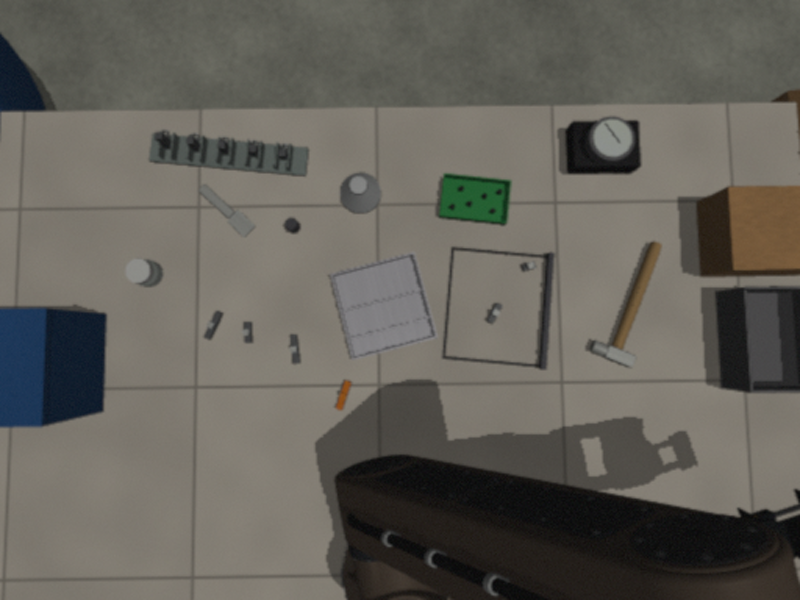

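View pics/side0v.png

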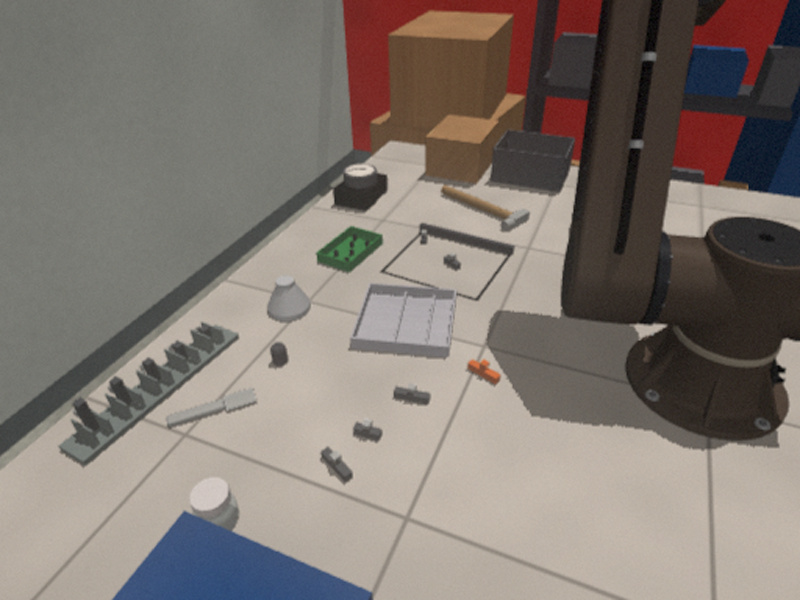

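Top view (800x600): five loose weights at about (214,325), (248,332), (295,348), (494,313), (528,266). The orange decoy is at (343,395), the tray at (382,305) and the bay outline at (497,308). Next I'll crop these and measure them.

```bash
cat > h.py <<'E'
from plant import manip
import cv2,numpy as np
C={n:manip.camera_info(n) for n in("top","side")}
def ray(n,u,v):
    c=C[n];d=np.linalg.inv(c["mtx"])@[u,v,1];T=c["cam_to_world"];return T[:3,3],T[:3,:3]@d
def onz(n,u,v,z):
    o,d=ray(n,u,v);return (o+d*(z-o[2])/d[2])
def px(n,p):
    T=C[n]["cam_to_world"];q=C[n]["mtx"]@(T[:3,:3].T@(np.asarray(p)-T[:3,3]));return q[:2]/q[2]
def tri(a,b):
    A,B=ray("top",*a),ray("side",*b)
    k=np.linalg.lstsq(np.c_[A[1],-B[1]],B[0]-A[0],rcond=None)[0]
    P,Q=A[0]+k[0]*A[1],B[0]+k[1]*B[1];return (P+Q)/2,np.linalg.norm(P-Q)
def crop(im,n,p,r=14,S=11):
    u,v=np.round(px(n,p)).astype(int);return cv2.resize(im[v-r:v+r,u-r:u+r],None,fx=200/(2*r),fy=200/(2*r),interpolation=cv2.INTER_NEAREST)[:199,:199,::-1]
E
python3 - <<'E'
from h import *
k=.64
ps=[onz("top",u*k,v*k,.008) for u,v in[(214,325),(248,332),(295,348),(494,313)]]+[onz("top",528*k,266*k,.008)]
ims={n:cv2.imread(f"pics/{n}0.png")[:,:,::-1] for n in("top","side")}
for p in ps:print(p.round(3),px("top",p).round(1),px("side",p).round(1))
rows=[np.hstack([crop(ims[n],n,p) for p in (ps[:4] if i==0 else ps[4:]+ps[:0])]) for i in(0,) for n in("top","side")]
rows.append(np.hstack([crop(ims[n],n,ps[4]) for n in("top","side")]+[np.zeros((199,398,3),np.uint8)]))
h=min(r.shape[1] for r in rows);cv2.imwrite("pics/crops.png",np.vstack([r[:,:h] for r in rows]))
E
```

```text
[0.491 0.383 0.008] [137. 208.] [217.3 295.4]
[0.475 0.313 0.008] [158.7 212.5] [236.5 275.1]
[0.441 0.217 0.008] [188.8 222.7] [264.3 251.9]
[ 0.507 -0.191  0.008] [316.2 200.3] [290.4 167.3]
[ 0.604 -0.264  0.008] [337.9 170.2] [272.1 152.4]
```

View pics/crops.png

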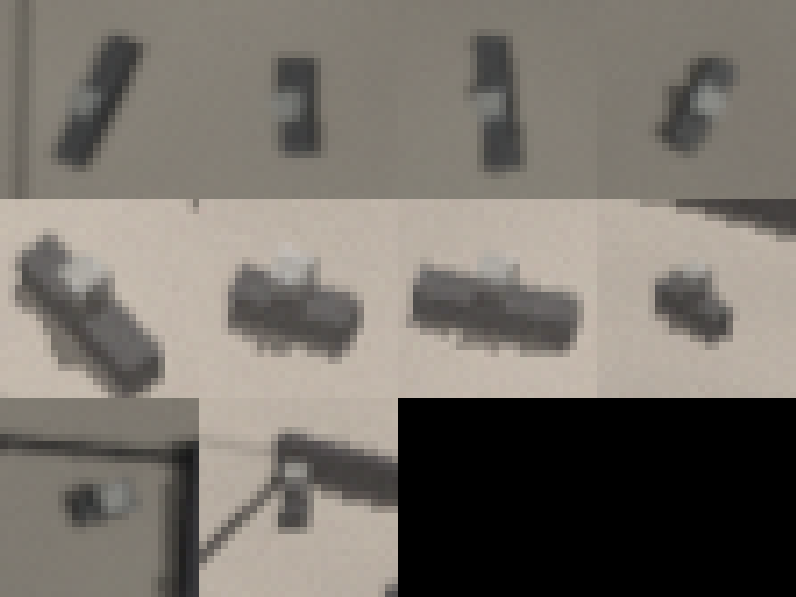

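Run:
```python
from h import *
o=[]
for n in("top","side"):
    im=cv2.imread(f"pics/{n}0.png")
    u,v=np.round(px(n,[.604,-.264,.008])).astype(int)
    c=im[v-10:v+10,u-10:u+10];print(n,u-10,v-10);print(c[3:17,:,1])
    o.append(cv2.resize(cv2.convertScaleAbs(c,alpha=1.4),(400,400),interpolation=cv2.INTER_CUBIC))
    u,v=np.round(px(n,[.507,-.191,.008])).astype(int)
    if n=="top":print(im[v-8:v+10,u-9:u+9,1])
cv2.imwrite("pics/c5.png",np.hstack(o))
```

```text
top 328 160
[[ 89  85  83  78  77  72  67  69  67  66  61  59  53  56  59  61  63  60
   66  63]
 [118 118 117 116 115 110 101 103 102  98  95  90  82  82  80  78  78  73
   66  59]
 [121 121 121 122 122 121 119 117 119 118 118 116 115 116 117 115 116 110
  102  86]
 [121 121 120 121 120 122 119 119 120 120 119 119 118 115 116 117 119 119
  116 100]
 [122 122 122 121 119 119 114 109 108 113 115 120 116 109 112 119 121 119
  114  95]
 [120 122 120 120 116 108  93  77  73  93 111 123 128 116 110 119 121 118
  104  78]
 [122 121 122 119 103  77  65  59  52  82 118 131 133 119 109 115 120 119
  104  77]
 [121 122 120 120 102  67  52  59  51  70 109 133 130 117 104 109 121 119
  102  77]
 [121 121 121 120 108  79  50  59  64  63  94 120 115 108 112 115 120 120
  104  78]
 [121 122 120 121 118  97  60  62  76  73  82  98 100 107 120 121 120 121
  103  75]
 [121 122 121 123 120 107  85  78  93  95 104 118 120 120 122 123 121 120
  105  75]
 [122 120 122 122 122 120 113 111 118 120 120 122 121 122 123 123 124 121
  103  77]
 [120 121 120 121 122 122 122 121 121 123 123 121 123 122 123 122 12
[... 1957 characters left out ...]
  70  69
   68  65]
 [168 172 170 150 110 100 136 123  70  73  93 126 165 136 134 130  88  83
   82  82]
 [171 166 150 108 101 145 164 131  75  77  79 124 177 175 174 165 139 136
  138 128]
 [166 141 104 100 147 172 162 116  79  80  89 126 177 173 176 176 176 177
  174 168]
 [139  89 102 148 174 171 155  79  72  69  85 132 177 176 177 177 177 178
  177 176]
 [ 88 100 146 172 173 174 156  82  70  72  90 141 172 174 171 176 175 176
  176 177]
 [101 149 174 172 172 170 164 128 127 128 138 162 175 175 173 172 173 177
  175 178]
 [149 174 171 174 172 171 172 173 175 175 175 176 174 174 175 174 177 173
  175 176]
 [175 176 175 175 173 171 176 174 174 174 175 175 173 174 176 175 175 176
  175 178]]
```

View pics/c5.png

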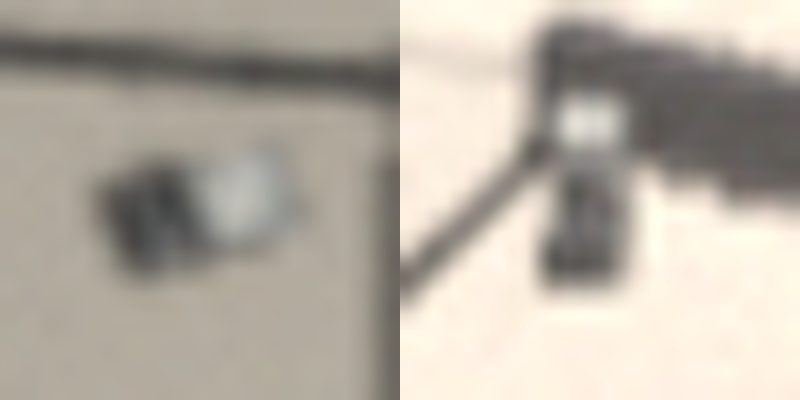

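Crop 5 shows an upright short weight whose bar runs about along world y, clip at (240,190), with its far end hidden by parallax. The others are upright too: two long, two middle. Next I'll measure the weights, tray and bay.

```bash
cat >> h.py <<'E'
def blob(im,n,p,r=14,t=16):
    g=im[:,:,1].astype(int);u,v=np.round(px(n,p)).astype(int)
    w=g[v-r:v+r,u-r:u+r];bg=np.median(w)
    def pick(m):
        k,l,s,c=cv2.connectedComponentsWithStats(m.astype(np.uint8),connectivity=8)
        if k<2:return None
        j=1+np.argmin(np.hypot(*(c[1:]-r).T)-np.minimum(s[1:,4],30)/6.);return l==j
    full=pick(abs(w-bg)>t);dark=pick(w<bg-t)&full if full is not None else None
    q=np.argwhere(full)[:,::-1]+[u-r,v-r];return q.astype(np.float32)
def weight(im,p,z=.010):
    q=blob(im,"top",p);W=np.array([onz("top",a,b,z) for a,b in q])[:,:2].astype(np.float32)*1000
    (c,s,a)=cv2.minAreaRect(W)
    if s[0]<s[1]:s=s[::-1];a+=90
    a=(a+90)%180-90
    return np.round(c,1),np.round(s,1)+3,round(a,1),len(q)
E
python3 - <<'E'
from h import *
ims={n:cv2.imread(f"pics/{n}0.png")[:,:,::-1] for n in("top","side")}
for p in[(.491,.383),(.475,.313),(.441,.217),(.507,-.191),(.604,-.264)]:
    p=[*p,.008];print(weight(ims["top"],p),end=" ")
    # clip: bright pixels
    cc=[]
    for n in("top","side"):
        q=blob(ims[n],n,p).astype(int);g=ims[n][q[:,1],q[:,0],1].astype(float)
        k=q[g>np.percentile(g,85)];cc.append(k.mean(0))
    P,e=tri(*cc);print("clip",P.round(4),round(e,4))
t=ims["top"].astype(int);b=(t[:,:,2]-t[:,:,0])
m=((b>4)).astype(np.uint8);m[:, :200]=0;m[:,290:]=0;m[:150]=0;m[240:]=0
m=cv2.morphologyEx(m,cv2.MORPH_CLOSE,np.ones((5,5)));m=cv2.morphologyEx(m,cv2.MORPH_OPEN,np.ones((3,3)))
c=max(cv2.findContours(m,0,1)[0],key=cv2.contourArea)[:,0]
ap=cv2.approxPolyDP(c,6,True)[:,0];print("tray px",ap.tolist(),cv2.contourArea(c))
W=np.array([onz("top",x,y,.025)[:2] for x,y in c],np.float32);print("tray rect z25",cv2.minAreaRect(W*1000))
# bay
g=t[:,:,1];M=np.zeros_like(g,np.uint8);M[155:240,280:358]=(g[155:240,280:358]<92);
k,l,s,_=cv2.connectedComponentsWithStats(M);j=1+np.argmax(s[1:,4]);q=np.argwhere(l==j)[:,::-1];print("bay blob",s[j])
W=np.array([onz("top",x,y,0)[:2] for x,y in q],np.float32)*1000;print("bay rect",cv2.minAreaRect(W))
out=cv2.resize(np.hstack([m[140:250,190:300]*255,M[140:250,270:380]*255]),None,fx=3,fy=3);cv2.imwrite("pics/m.png",out)
E
```

```text
(array([491.9, 384.6]), array([65.1, 23.2]), -26.1, 118) clip [0.4944 0.3873 0.0083] 0.0048
(array([475.3, 315. ]), array([44.8, 22.1]), 0.5, 80) clip [0.4762 0.318  0.0089] 0.0038
(array([442.2, 218.2]), array([64.7, 23.2]), 5.9, 112) clip [0.4403 0.2234 0.0092] 0.0015
(array([ 509.9, -186.5]), array([49.1, 26.9]), -25.4, 81) clip [ 0.5125 -0.1897  0.0047] 0.0027
(array([ 602.3, -256.4]), array([23.3, 23. ]), -65.2, 34) clip [ 0.6056 -0.2501  0.0204] 0.0126Traceback (most recent call last):
  File "<stdin>", line 14, in <module>
ValueError: max() iterable argument is empty
```

Run:
```python
from h import *
ims={n:cv2.imread(f"pics/{n}0.png")[:,:,::-1] for n in("top","side")}
t=ims["top"];print("tray floor",t[185,240],t[200,225],t[205,260],"tile",t[220,300],t[235,215],"walls",t[173:180,235].tolist())
print("clip",t[200,318],t[168,340],"bar",t[196,318],"shadow",t[203,312],"clip1",t[207,135:138].tolist())
s=ims["side"];print("side tile",s[200,310],"tray",s[205,255],s[222,250],"clip",s[145,270:273].tolist(),s[270,235:239].tolist(),"bar",s[276,240])
```

```text
tray floor [130 128 130] [131 129 131] [124 122 124] tile [125 121 111] [132 126 116] walls [[128, 126, 128], [127, 126, 127], [128, 127, 129], [128, 127, 129], [129, 128, 130], [128, 126, 129], [129, 127, 129]]
clip [138 138 134] [128 128 125] bar [77 77 77] shadow [64 63 61] clip1 [[115, 116, 113], [98, 100, 98], [69, 70, 70]]
side tile [182 173 162] tray [167 162 164] [114 110 112] clip [[68, 66, 62], [68, 62, 60], [70, 67, 64]] [[173, 169, 164], [168, 165, 157], [143, 140, 134], [158, 150, 142]] bar [104 102 101]
```

```bash
cat >> h.py <<'E'
def neut(im,t=.06):
    f=cv2.GaussianBlur(im,(3,3),0).astype(float) if False else im.astype(float);return ((f[:,:,0]-f[:,:,2])/f[:,:,0]<t)
def blob(im,n,p,r=13):
    u,v=np.round(px(n,p)).astype(int);w=neut(im)[v-r:v+r,u-r:u+r].astype(np.uint8)
    k,l,s,c=cv2.connectedComponentsWithStats(w,connectivity=8)
    j=1+np.argmin(np.hypot(*(c[1:]-r).T)-np.minimum(s[1:,4],60)/6.)
    return (np.argwhere(l==j)[:,::-1]+[u-r,v-r]).astype(np.float32)
def traymask(im,box):
    m=neut(im,.05).astype(np.uint8);k=np.zeros_like(m);x0,x1,y0,y1=box;k[y0:y1,x0:x1]=m[y0:y1,x0:x1]
    k=cv2.morphologyEx(k,cv2.MORPH_CLOSE,np.ones((3,3)));k=cv2.morphologyEx(k,cv2.MORPH_OPEN,np.ones((3,3)))
    return max(cv2.findContours(k,0,1)[0],key=cv2.contourArea)[:,0],k
E
python3 - <<'E'
from h import *
ims={n:cv2.imread(f"pics/{n}0.png")[:,:,::-1] for n in("top","side")}
for p in[(.491,.383),(.475,.313),(.441,.217),(.507,-.191),(.604,-.264)]:
    p=[*p,.008];print(weight(ims["top"],p),end=" ")
    cc=[]
    for n in("top","side"):
        q=blob(ims[n],n,p).astype(int);g=ims[n][q[:,1],q[:,0],1].astype(float)
        k=q[g>np.percentile(g,50)+.6*(g.max()-np.percentile(g,50))];cc.append(k.mean(0))
    P,e=tri(*cc);print("clip",P.round(4),round(e,4))
c,m=traymask(ims["top"],(200,290,150,240))
print("tray px",cv2.approxPolyDP(c,6,True)[:,0].tolist(),cv2.contourArea(c))
W=np.array([onz("top",x,y,.025)[:2] for x,y in c],np.float32);print("tray rect z25",cv2.minAreaRect(W*1000))
c2,m2=traymask(ims["side"],(215,300,175,235));print("side",cv2.approxPolyDP(c2,4,True)[:,0].tolist())
g=ims["top"][:,:,1];M=np.zeros_like(g,np.uint8);M[155:240,280:358]=(g[155:240,280:358]<95);
k,l,s,_=cv2.connectedComponentsWithStats(M);j=1+np.argmax(s[1:,4]);q=np.argwhere(l==j)[:,::-1];print("bay blob",s[j])
W=np.array([onz("top",x,y,0)[:2] for x,y in q],np.float32)*1000;print("bay rect",cv2.minAreaRect(W))
for x in range(342,358,1):print(x,g[[180,200,220],x],end=";")
cv2.imwrite("pics/m.png",cv2.resize(np.hstack([m[140:250,190:300]*255,M[140:250,270:380]*255]),None,fx=3,fy=3))
E
```

```text
(array([493.2, 387.2]), array([59.5, 20.3]), -26.1, 81) clip [0.4875 0.3884 0.0132] 0.0105
(array([476.9, 316.6]), array([41.4, 18.9]), 0.5, 61) clip [0.4691 0.3149 0.016 ] 0.015
(array([441.1, 219.2]), array([60.5, 17.4]), 6.4, 81) clip [0.4424 0.2202 0.0278] 0.0045
(array([ 508. , -190.7]), array([43.4, 18.7]), -28.0, 60) clip [ 0.5094 -0.1914  0.0274] 0.003
(array([ 604. , -263.6]), array([28.9, 16. ]), 89.2, 34) clip [ 0.6071 -0.2706  0.0008] 0.0009
tray px [[265, 162], [212, 175], [225, 229], [279, 215]] 3119.0
tray rect z25 ((526.136474609375, 36.67518615722656), (181.09852600097656, 179.48899841308594), 14.078410148620605)
side [[236, 182], [225, 222], [286, 227], [290, 185]]
bay blob [283 158  72  79 934]
bay rect ((523.5089111328125, -200.32254028320312), (215.1099853515625, 243.70677185058594), 83.99378204345703)
342 [124 123 120];343 [123 122 103];344 [123 104  75];345 [116  79  59];346 [99 64 36];347 [76 42 43];348 [56 42 60];349 [34 54 64];350 [44 57 84];351 [ 55  70 108];352 [ 62 101 120];353 [ 95 122 121];354 [118 125 120];355 [119 125 123];356 [108 117 120];357 [101 106 113];h.py:32: RuntimeWarning: divide by zero encountered in divide
  f=cv2.GaussianBlur(im,(3,3),0).astype(float) if False else im.astype(float);return ((f[:,:,0]-f[:,:,2])/f[:,:,0]<t)
h.py:32: RuntimeWarning: invalid value encountered in divide
  f=cv2.GaussianBlur(im,(3,3),0).astype(float) if False else im.astype(float);return ((f[:,:,0]-f[:,:,2])/f[:,:,0]<t)
```

View pics/m.png

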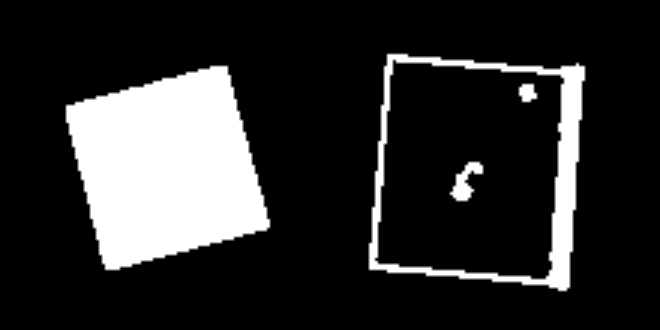

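The masks are clean. Tray centre is (526,37) with yaw 14.1°, bay yaw is −6°, and the weights are 60, 43, 60, 43 and 26 mm long. Next comes a move planner, starting with the short weight.

```bash
cat >> h.py <<'E'
np.seterr(all="ignore")
from scipy.spatial.transform import Rotation as Ro
def plan(x,y,z,yaw,frm=None):
    "from measured (or frm=(x,y,z,yaw) mm,deg) to target in mm,deg: share units of tool axes"
    s=manip.state()
    if frm is None:
        R=Ro.from_euler("xyz",s["tcp_rot"]).as_matrix();p=s["tcp_pos"]*1000
    else: R=(Ro.from_euler("z",frm[3],degrees=True)*Ro.from_euler("x",180,degrees=True)).as_matrix();p=np.array(frm[:3])
    d=R.T@(np.array([x,y,z])-p)/100
    R2=(Ro.from_euler("z",yaw,degrees=True)*Ro.from_euler("x",180,degrees=True)).as_matrix()
    t=Ro.from_matrix(R.T@R2).as_rotvec()/(2*np.pi)
    print("shift",d.round(3),"turn",t.round(4),"q6 end~",round(np.arctan2(y,x)+np.pi/2-np.radians(yaw),2))
TR=(526.1,36.7,14.08)
def tr(x,y,T=TR):
    a=np.radians(T[2]);return T[0]+x*np.cos(a)-y*np.sin(a),T[1]+x*np.sin(a)+y*np.cos(a)
def pca(im,p):
    q=blob(im,"top",p);W=np.array([onz("top",a,b,.01) for a,b in q])[:,:2];w,v=np.linalg.eigh(np.cov(W.T));return (W.mean(0)*1000).round(1),round(np.degrees(np.arctan2(v[1,1],v[0,1]))%180,1)
E
python3 - <<'E'
from h import *
im=cv2.imread("pics/top0.png")[:,:,::-1]
for p in[(.491,.383),(.475,.313),(.441,.217),(.507,-.191),(.604,-.264)]:print(pca(im,[*p,.008]))
plan(604,-264,80,100)
E
```

```text
(array([491.8, 385.8]), np.float64(155.3))
(array([477.3, 314.9]), np.float64(4.3))
(array([440.7, 219. ]), np.float64(6.4))
(array([ 508.5, -190.4]), np.float64(148.5))
(array([ 604. , -263.5]), np.float64(99.4))
shift [ 5.033 -1.991  1.484] turn [-1.000e-04 -1.000e-04 -2.317e-01] q6 end~ -0.59
```

```bash
for i in 1 2 3; do python3 -m inch '[0.5,-0.2,0,0,0,0, 1,-0.4,0,0,0,0, 1,-0.4,0,0,0,0]' 70 |tail -c 300; done
python3 -m inch '[0.5,-0.2,0.1,0,0,0, 1,-0.4,0.5,0,0,0, 1,-0.4,0.5,0,0,0]'
python3 -m inch '[0.5,-0.2,0.5,0,0,-0.025, 1.0,-0.39,0.98,0,0,-0.05, 1,-0.39,0.98,0,0,-0.1, 1,-0.39,0.98,0,0,-0.15, 1,-0.39,0.98,0,0,-0.2, 1,-0.39,0.98,0,0,-0.232, 1,-0.39,0.98,0,0,-0.232, 1,-0.39,0.98,0,0,-0.232, 1,-0.39,0.98,0,0,-0.232, 1,-0.39,0.98,0,0,-0.232]'
python3 - <<'E'
from h import *
im=manip.get_image("top");cv2.imwrite("pics/top1.png",im[:,:,::-1]);
cv2.imwrite("pics/top1v.png",cv2.resize(im[:,:,::-1],(800,600)))
for p in[(.491,.383),(.475,.313),(.441,.217),(.507,-.191)]:print(pca(im,[*p,.008]))
plan(604,-264,18,100)
E
```

```text
time_s: 0.48
tcp_pos: [0.2652, -0.53, 0.2286]
tcp_rot: [-3.141, -0.0, 0.293]
wrist_force: [0.1, 0.6, -0.4]
width: 0.072
grip_force: 0.0
time_s: 0.85
tcp_pos: [0.3491, -0.4637, 0.2286]
tcp_rot: [-3.141, -0.0, 0.293]
wrist_force: [0.0, 0.3, 0.5]
width: 0.0703
grip_force: 0.0
time_s: 1.23
tcp_pos: [0.4331, -0.3973, 0.2284]
tcp_rot: [-3.141, 0.0, 0.293]
wrist_force: [-0.1, -1.0, -0.8]
width: 0.07
grip_force: 0.0
time_s: 1.6
tcp_pos: [0.5163, -0.3305, 0.176]
tcp_rot: [-3.138, 0.002, 0.291]
wrist_force: [0.1, -0.5, -0.3]
width: 0.07
grip_force: 0.0
time_s: 2.85
tcp_pos: [0.6005, -0.2666, 0.0809]
tcp_rot: [3.141, 0.0, 1.743]
wrist_force: [0.4, 0.5, -0.2]
width: 0.0699
grip_force: 0.0
(array([492. , 385.4]), np.float64(154.1))
(array([477. , 314.8]), np.float64(3.9))
(array([441.1, 218.6]), np.float64(7.1))
(array([ 508.8, -190.2]), np.float64(149.8))
shift [0.017 0.037 0.628] turn [ 0.      0.0001 -0.0003] q6 end~ -0.59
```

View pics/top1v.png

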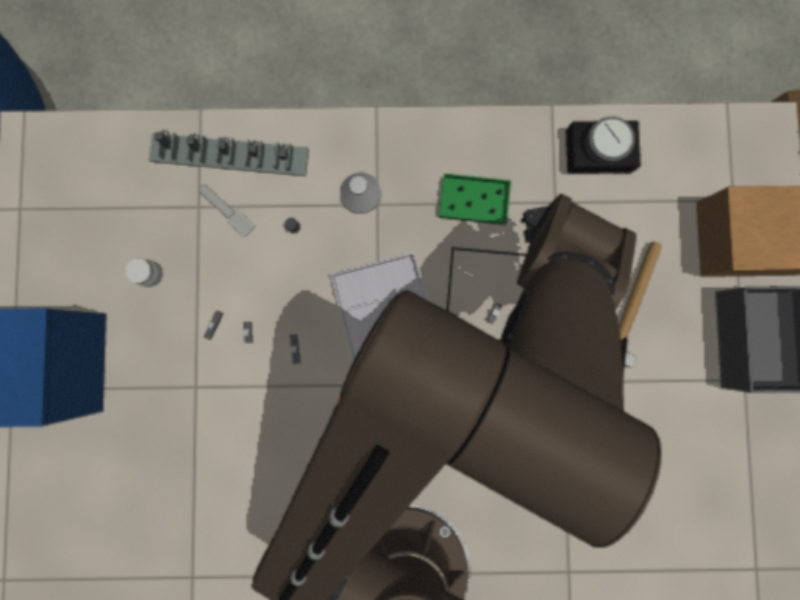

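The picture shows the gripper over the short weight and no further loose weights in the uncovered area. I'll descend, grip and lift.

```bash
python3 -m inch '[0.017,0.037,0.3,0,0,0, 0.017,0.037,0.628,0,0,0, 0.017,0.037,0.628,0,0,0, 0.017,0.037,0.628,0,0,0]' | grep -E "pos|force"
python3 -m inch '[0,0,0,0,0,0, 0,0,0,0,0,0, 0,0,0,0,0,0, 0,0,0,0,0,0, 0,0,0,0,0,0]' 0
python3 -m inch '[0,0,-0.3,0,0,0, 0,0,-0.8,0,0,0, 0,0,-0.8,0,0,0]'
python3 - <<'E'
from h import *
print(tr(-67.5,-20));x,y=tr(-67.5,-20);plan(x,y,98,14.08)
for n in("top","side"):
    im=manip.get_image(n);cv2.imwrite(f"pics/g5{n}.png",im[:,:,::-1])
s=manip.state()["tcp_pos"]
u,v=px("side",s).astype(int);im=cv2.imread("pics/g5side.png");cv2.imwrite("pics/g5c.png",cv2.resize(im[v-25:v+25,u-30:u+30],(480,400)))
E
```

```text
tcp_pos: [0.6042, -0.2633, 0.0182]
wrist_force: [0.2, -0.3, 0.6]
grip_force: 0.0
time_s: 4.03
tcp_pos: [0.6043, -0.2631, 0.0179]
tcp_rot: [3.142, 0.0, 1.747]
wrist_force: [-0.4, -0.2, -1.2]
width: 0.0252
grip_force: 0.0
time_s: 4.4
tcp_pos: [0.6057, -0.2638, 0.1016]
tcp_rot: [3.137, 0.004, 1.748]
wrist_force: [0.1, 0.2, 0.1]
width: 0.0012
grip_force: 0.0
(np.float64(465.4934318683745), np.float64(0.879699899266086))
shift [ 2.852 -0.915  0.02 ] turn [ 1.10e-03 -1.00e-04  2.39e-01] q6 end~ 1.33
```

View pics/g5c.png

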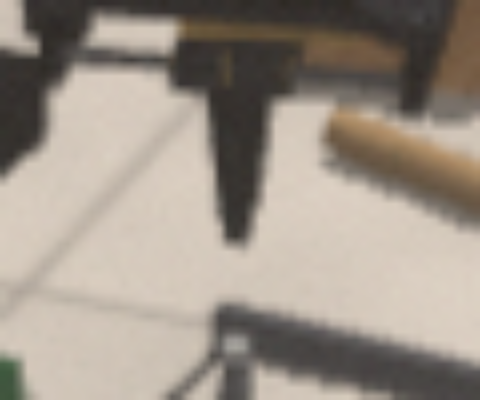

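The crop shows closed, empty fingers: they need longer to close than I gave them. The weight is still at the rail corner, so I'll repeat with more closing time.

```bash
python3 - <<'E'
from h import *
a=cv2.imread("pics/side0.png").astype(int);b=cv2.imread("pics/g5side.png").astype(int)
d=abs(a-b).max(2)[144:154,268:275];print(d)
plan(604,-264,18,100)
E
python3 -m inch '[0,0,0,0,0,0, 0,0,0.3,0,0,0, 0,0,0.5,0,0,0, 0,0,0.5,0,0,0, 0,0,0.5,0,0,0]' 45 | grep -E "pos|width"
python3 -m inch '[-0.01,0.018,0.32,0,0,0, -0.01,0.018,0.32,0,0,0, -0.01,0.018,0.32,0,0,0]' | grep -E "pos|force"
python3 -m inch '[0,0,0,0,0,0, 0,0,0,0,0,0, 0,0,0,0,0,0, 0,0,0,0,0,0, 0,0,0,0,0,0, 0,0,0,0,0,0]' 0
python3 -m inch '[0,0,-0.3,0,0,0, 0,0,-0.8,0,0,0, 0,0,-0.8,0,0,0]'
python3 - <<'E'
from h import *
x,y=tr(-67.5,-20);plan(x,y,98,14.08)
E
```

```text
[[16  2  4  8 12  7 11]
 [12  4  6 10  2  6  6]
 [17  7 10 13  8 11  2]
 [16  4 12 18 14  3 10]
 [13  3  9 16 14  9  5]
 [ 7  7 11  3  2 14 11]
 [18 33  6  5  3 10 13]
 [28 45  3  4 11  9 22]
 [24 14  2  1 14 14 24]
 [22 18  3  2  3  8 22]]
shift [-0.009 -0.004  0.8  ] turn [0.0001 0.0001 0.0003] q6 end~ -0.59
tcp_pos: [0.6045, -0.2632, 0.0481]
width: 0.0432
tcp_pos: [0.6064, -0.2638, 0.0166]
wrist_force: [-0.4, -0.3, -0.8]
grip_force: 0.0
time_s: 6.25
tcp_pos: [0.6062, -0.2637, 0.0159]
tcp_rot: [3.142, 0.0, 1.747]
wrist_force: [-1.0, 0.6, 1.7]
width: 0.0138
grip_force: 30.0
time_s: 6.62
tcp_pos: [0.6076, -0.2645, 0.0994]
tcp_rot: [3.137, 0.004, 1.748]
wrist_force: [0.6, -0.2, -0.2]
width: 0.0137
grip_force: 30.0
shift [ 2.862e+00 -9.330e-01 -2.000e-03] turn [ 1.10e-03 -1.00e-04  2.39e-01] q6 end~ 1.33
```

Gripped (width 13.7 mm, 30 N). Moving it over the narrow row.

```bash
for i in 1 2; do python3 -m inch '[0.48,-0.16,0,0,0,0, 0.954,-0.311,0,0,0,0, 0.954,-0.311,0,0,0,0]' |grep grip; done
python3 -m inch '[0.48,-0.16,0,0,0,0.025, 0.954,-0.311,0,0,0,0.05, 0.954,-0.311,0,0,0,0.08, 0.954,-0.311,0,0,0,0.12, 0.954,-0.311,0,0,0,0.15, 0.954,-0.311,0,0,0,0.18, 0.954,-0.311,0,0,0,0.21, 0.954,-0.311,0,0,0,0.239, 0.954,-0.311,0,0,0,0.239, 0.954,-0.311,0,0,0,0.239]'
python3 - <<'E'
from h import *
x,y=tr(-67.5,-20);plan(x,y,22,14.08)
for n in("top","side"):
    im=manip.get_image(n);cv2.imwrite(f"pics/h5{n}.png",im[:,:,::-1])
s=manip.state()["tcp_pos"]
u,v=px("side",s).astype(int);im=cv2.imread("pics/h5side.png");cv2.imwrite("pics/h5c.png",cv2.resize(im[v-30:v+50,u-50:u+50],(700,560)))
E
```

```text
grip_force: 30.0
grip_force: 30.0
time_s: 8.62
tcp_pos: [0.4649, 0.0009, 0.0954]
tcp_rot: [3.141, -0.0, 0.246]
wrist_force: [0.3, -0.4, -0.2]
width: 0.014
grip_force: 30.0
shift [0.006 0.001 0.734] turn [ 0. -0. -0.] q6 end~ 1.33
```

View pics/h5c.png

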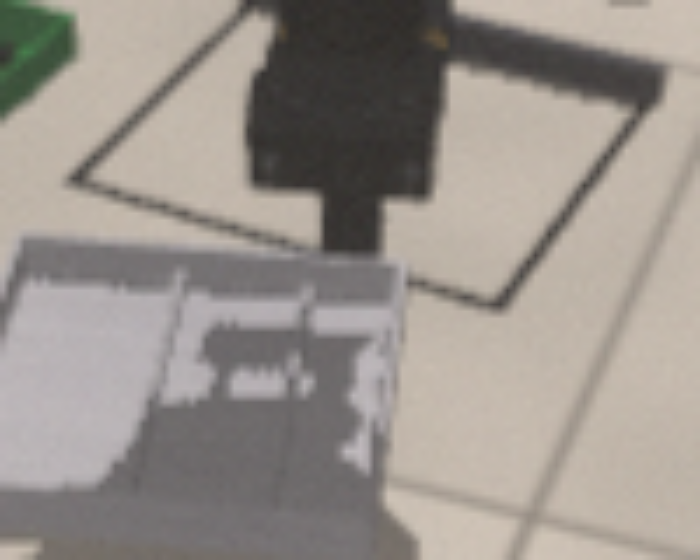

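The picture shows the gripper over the narrow row with the bar hidden behind the finger. Lowering and releasing.

```bash
python3 -m inch '[0.006,0,0.4,0,0,0, 0.006,0,0.7,0,0,0, 0.006,0,0.745,0,0,0, 0.006,0,0.745,0,0,0, 0.006,0,0.745,0,0,0]' | grep -E "pos|force"
python3 -m inch '[0,0,0,0,0,0, 0,0,0,0,0,0, 0,0,0,0,0,0, 0,0,0,0,0,0]' 32 
python3 -m inch '[0,0,-0.3,0,0,0, 0,0,-0.8,0,0,0, 0,0,-0.8,0,0,0]' 60|grep pos
python3 - <<'E'
from h import *
im=manip.get_image("top")
print(pca(im,[.508,-.190,.008]))
plan(508.5,-190.3,80,149-180)
E
```

```text
tcp_pos: [0.4652, 0.0017, 0.0223]
wrist_force: [-0.0, 0.2, -0.6]
grip_force: 30.0
time_s: 9.85
tcp_pos: [0.4646, 0.0018, 0.0214]
tcp_rot: [3.141, -0.0, 0.246]
wrist_force: [0.5, -0.2, -0.2]
width: 0.032
grip_force: 0.0
tcp_pos: [0.4659, 0.0017, 0.1039]
(array([ 508.8, -190.3]), np.float64(151.0))
shift [-0.048  1.968  0.227] turn [ 0.     -0.0005  0.1253] q6 end~ 1.75
```

```bash
python3 -m inch '[-0.02,0.5,0,0,0,0, -0.02,0.98,0,0,0,0, -0.02,0.98,0,0,0,0]' 60|grep width
python3 -m inch '[-0.02,0.5,0.1,0,0,0.025, -0.027,0.985,0.22,0,0,0.05, -0.027,0.985,0.22,0,0,0.08, -0.027,0.985,0.22,0,0,0.119, -0.027,0.985,0.22,0,0,0.119, -0.027,0.985,0.22,0,0,0.119]' |grep -E "pos|rot"
python3 - <<'E'
from h import *
plan(508.3,-190.4,17,-29)
o=[]
for n in("top","side"):
    im=manip.get_image(n);cv2.imwrite(f"pics/p4{n}.png",im[:,:,::-1])
    u,v=np.round(px(n,[.51,.03,.015])).astype(int);o.append(cv2.resize(im[v-35:v+35,u-35:u+35,::-1],(400,400)))
cv2.imwrite("pics/p4c.png",np.hstack(o))
E
```

```text
width: 0.0602
tcp_pos: [0.5074, -0.189, 0.0783]
tcp_rot: [3.142, 0.002, -0.501]
shift [0.016 0.008 0.613] turn [0.     0.0003 0.0009] q6 end~ 1.72
```

View pics/p4c.png

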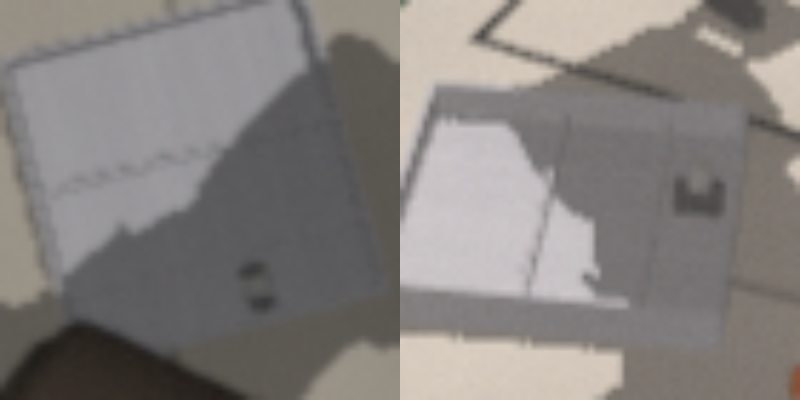

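The short weight sits upright and crosswise in the narrow row (top crop (258,287), side crop (700,195)). Now the middle weight.

```bash
python3 -m inch '[0.016,0.008,0.3,0,0,0, 0.016,0.008,0.613,0,0,0, 0.016,0.008,0.613,0,0,0, 0.016,0.008,0.613,0,0,0]' | grep -E "pos|force"
python3 -m inch '[0,0,0,0,0,0, 0,0,0,0,0,0, 0,0,0,0,0,0, 0,0,0,0,0,0, 0,0,0,0,0,0, 0,0,0,0,0,0, 0,0,0,0,0,0, 0,0,0,0,0,0]' 0
python3 -m inch '[0,0,-0.3,0,0,0, 0,0,-0.8,0,0,0, 0,0,-0.8,0,0,0]' | grep -E "pos|grip|width"
python3 - <<'E'
from h import *
x,y=tr(-17,-50);print(x,y);plan(x,y,97,14.08)
E
```

```text
tcp_pos: [0.5089, -0.1913, 0.0186]
wrist_force: [-0.3, 0.5, 0.1]
grip_force: 0.0
time_s: 13.0
tcp_pos: [0.509, -0.1914, 0.0181]
tcp_rot: [3.142, -0.0, -0.502]
wrist_force: [0.1, 0.6, 0.9]
width: 0.0139
grip_force: 30.0
tcp_pos: [0.5101, -0.192, 0.1008]
width: 0.0139
grip_force: 30.0
521.7745534916644 -15.933549305585757
shift [-0.745 -1.6    0.034] turn [ 0.0003 -0.0008 -0.119 ] q6 end~ 1.29
```

```bash
python3 -m inch '[-0.18,-0.4,0,0,0,0, -0.37,-0.8,0,0,0,0, -0.37,-0.8,0,0,0,0]' |grep grip
python3 -m inch '[-0.18,-0.4,0,0,0,-0.025, -0.375,-0.8,0,0,0,-0.05, -0.375,-0.8,0,0,0,-0.08, -0.375,-0.8,0,0,0,-0.119, -0.375,-0.8,0,0,0,-0.119, -0.375,-0.8,0,0,0,-0.119]' |grep -E "pos|rot|grip"
python3 - <<'E'
from h import *
x,y=tr(-17,-50);plan(x,y,22.7,14.08)
o=[]
for n in("top","side"):
    im=manip.get_image(n);p=manip.state()["tcp_pos"]-[0,0,.008]
    u,v=np.round(px(n,p)).astype(int);o.append(cv2.resize(im[v-25:v+25,u-25:u+25,::-1],(400,400)))
cv2.imwrite("pics/h4c.png",np.hstack(o));print(px("side",p)-[u-25,v-25])
E
```

```text
grip_force: 30.0
tcp_pos: [0.5204, -0.0159, 0.0973]
tcp_rot: [-3.141, 0.001, 0.245]
grip_force: 30.0
shift [0.014 0.003 0.746] turn [-0.      0.0001 -0.0002] q6 end~ 1.29
[24.80184504 24.89049182]
```

View pics/h4c.png

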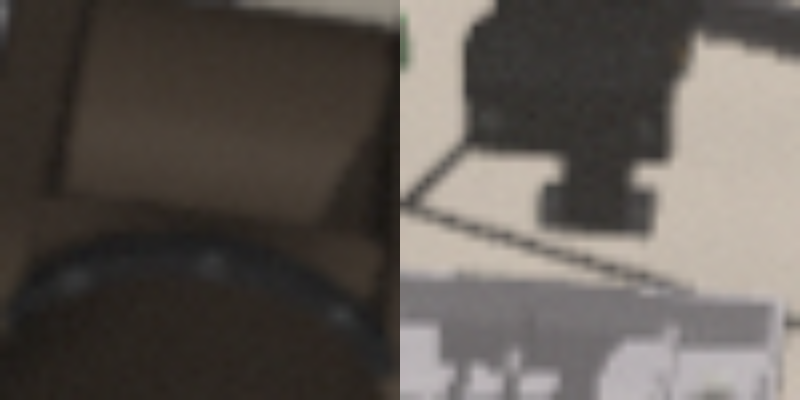

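The side crop shows the bar held symmetrically in the fingers (540–657 against 562–632). Placing it.

```bash
python3 -m inch '[0.014,0.003,0.4,0,0,0, 0.014,0.003,0.7,0,0,0, 0.014,0.003,0.75,0,0,0, 0.014,0.003,0.75,0,0,0, 0.014,0.003,0.75,0,0,0]' | grep -E "pos|force"
python3 -m inch '[0,0,0,0,0,0, 0,0,0,0,0,0, 0,0,0,0,0,0, 0,0,0,0,0,0]' 32 | grep width
python3 -m inch '[0,0,-0.3,0,0,0, 0,0,-0.8,0,0,0, 0,0,-0.8,0,0,0]' 45|grep pos
python3 - <<'E'
from h import *
im=manip.get_image("top")
for p in[(.491,.383),(.475,.313),(.441,.217)]:print(pca(im,[*p,.008]),weight(im,[*p,.008]))
plan(441,219,80,6.8)
E
```

```text
tcp_pos: [0.5224, -0.0154, 0.0236]
wrist_force: [0.4, 0.0, -0.8]
grip_force: 30.0
width: 0.0317
tcp_pos: [0.5234, -0.0154, 0.1059]
(array([491.8, 385.6]), np.float64(155.1)) (array([492.9, 386.5]), array([59.5, 18.9]), -26.1, 79)
(array([477.3, 314.7]), np.float64(2.7)) (array([476.8, 316.6]), array([41.3, 18.9]), 0.5, 61)
(array([439.9, 218.4]), np.float64(6.5)) (array([440.8, 218.7]), array([60.5, 17.6]), 7.2, 81)
shift [-0.221 -2.472  0.238] turn [ 0.0002 -0.0004  0.0202] q6 end~ 1.91
```

```bash
for i in 1 2; do python3 -m inch '[-0.04,-0.41,0,0,0,0, -0.074,-0.824,0,0,0,0, -0.074,-0.824,0,0,0,0]' 60|grep width; done
python3 -m inch '[-0.04,-0.41,0.1,0,0,0.02, -0.074,-0.824,0.238,0,0,0.02, -0.074,-0.824,0.238,0,0,0.02, -0.074,-0.824,0.238,0,0,0.02]' |grep -E "pos|rot"
python3 - <<'E'
from h import *
plan(440.8,218.8,17,6.8)
E
```

```text
width: 0.0598
width: 0.0598
tcp_pos: [0.4409, 0.2182, 0.0789]
tcp_rot: [3.141, 0.0, 0.12]
shift [ 0.    -0.007  0.619] turn [0.     0.0001 0.0002] q6 end~ 1.91
```

```bash
python3 -m inch '[0,-0.007,0.3,0,0,0, 0,-0.007,0.62,0,0,0, 0,-0.007,0.62,0,0,0, 0,-0.007,0.62,0,0,0]' | grep -E "pos|force"
python3 -m inch '[0,0,0,0,0,0, 0,0,0,0,0,0, 0,0,0,0,0,0, 0,0,0,0,0,0, 0,0,0,0,0,0, 0,0,0,0,0,0, 0,0,0,0,0,0, 0,0,0,0,0,0]' 0 | grep -E "pos|force|width"
python3 -m inch '[0,0,-0.3,0,0,0, 0,0,-0.8,0,0,0, 0,0,-0.8,0,0,0]' | grep -E "pos|grip|width"
python3 - <<'E'
from h import *
x,y=tr(50.5,-45);print(x,y);plan(x,y,97,14.08)
im=manip.get_image("side");p=manip.state()["tcp_pos"]-[0,0,.008]
u,v=np.round(px("side",p)).astype(int);cv2.imwrite("pics/h3c.png",cv2.resize(im[v-25:v+25,u-25:u+25,::-1],(400,400)))
E
```

```text
tcp_pos: [0.4409, 0.2187, 0.0173]
wrist_force: [-1.1, 0.7, 1.2]
grip_force: 0.0
tcp_pos: [0.4402, 0.2198, 0.0172]
wrist_force: [0.2, 0.2, -0.2]
width: 0.0136
grip_force: 30.0
tcp_pos: [0.4414, 0.2202, 0.0997]
width: 0.0135
grip_force: 30.0
586.0302683395583 5.3373958870037015
shift [1.178 2.307 0.031] turn [-0.0001 -0.0008 -0.02  ] q6 end~ 1.33
```

View pics/h3c.png

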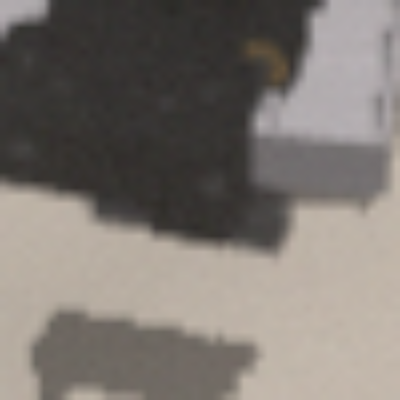

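The crop shows the long bar held about centred (95–285). Carrying it to the wide row.

```bash
for i in 1 2; do python3 -m inch '[0.2,0.38,0,0,0,0, 0.39,0.77,0,0,0,0, 0.39,0.77,0,0,0,0]' |grep grip; done
python3 -m inch '[0.2,0.38,0,0,0,-0.01, 0.39,0.77,0,0,0,-0.02, 0.39,0.77,0,0,0,-0.02, 0.39,0.77,0,0,0,-0.02]' |grep -E "pos|rot|grip"
python3 - <<'E'
from h import *
x,y=tr(49.5,-45);plan(x,y,22.5,14.08)
im=manip.get_image("side");p=manip.state()["tcp_pos"]-[0,0,.008]
u,v=np.round(px("side",p)).astype(int);print(px("side",p)-[u,v]);cv2.imwrite("pics/h3d.png",cv2.resize(im[v-25:v+25,u-25:u+25,::-1],(400,400)))
E
```

```text
grip_force: 30.0
grip_force: 30.0
tcp_pos: [0.5828, 0.0057, 0.0963]
tcp_rot: [-3.141, 0.002, 0.246]
grip_force: 30.0
shift [0.022 0.012 0.738] turn [-0.0001  0.0003 -0.    ] q6 end~ 1.33
[-0.08678548 -0.35354141]
```

View pics/h3d.png

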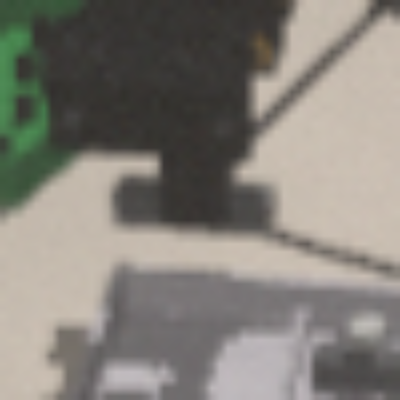

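```bash
python3 -m inch '[0.026,0.012,0.4,0,0,0, 0.026,0.012,0.7,0,0,0, 0.026,0.012,0.743,0,0,0, 0.026,0.012,0.743,0,0,0, 0.026,0.012,0.743,0,0,0]' | grep -E "pos|force"
python3 -m inch '[0,0,0,0,0,0, 0,0,0,0,0,0, 0,0,0,0,0,0, 0,0,0,0,0,0]' 32 | grep width
python3 -m inch '[0,0,-0.3,0,0,0, 0,0,-0.8,0,0,0, 0,0,-0.8,0,0,0]' 45|grep pos
python3 - <<'E'
from h import *
im=manip.get_image("top")
for p in[(.491,.383),(.475,.313)]:print(pca(im,[*p,.008]),weight(im,[*p,.008]))
plan(477,315.5,80,2)
E
```

```text
tcp_pos: [0.5874, 0.0042, 0.0242]
wrist_force: [-0.6, -0.7, -1.6]
grip_force: 30.0
width: 0.0318
tcp_pos: [0.5884, 0.0038, 0.1061]
(array([490.9, 386.1]), np.float64(155.6)) (array([491.7, 387.6]), array([59.4, 20.9]), -23.9, 82)
(array([476.2, 314.9]), np.float64(3.6)) (array([475.3, 316.6]), array([44.5, 18.9]), 0.5, 64)
shift [-0.313 -3.291  0.238] turn [ 0.0001 -0.0005  0.0336] q6 end~ 2.12
```

```bash
for i in 1 2 3; do python3 -m inch '[-0.04,-0.41,0,0,0,0, -0.078,-0.823,0,0,0,0, -0.078,-0.823,0,0,0,0]' 50|grep width; done
python3 -m inch '[-0.04,-0.41,0.1,0,0,0.03, -0.078,-0.823,0.238,0,0,0.03, -0.078,-0.823,0.238,0,0,0.032, -0.078,-0.823,0.238,0,0,0.032]' |grep -E "pos|rot"
python3 - <<'E'
from h import *
plan(476.6,315.6,17,2)
E
```

```text
width: 0.0502
width: 0.0499
width: 0.05
tcp_pos: [0.4773, 0.3144, 0.0788]
tcp_rot: [3.141, 0.0, 0.044]
shift [-0.006 -0.013  0.618] turn [0.0001 0.0001 0.0015] q6 end~ 2.12
```

```bash
python3 -m inch '[-0.006,-0.013,0.3,0,0,0, -0.006,-0.013,0.62,0,0,0, -0.006,-0.013,0.62,0,0,0, -0.006,-0.013,0.62,0,0,0]' | grep -E "pos|force"
python3 -m inch '[0,0,0,0,0,0, 0,0,0,0,0,0, 0,0,0,0,0,0, 0,0,0,0,0,0, 0,0,0,0,0,0, 0,0,0,0,0,0, 0,0,0,0,0,0]' 0 | grep -E "pos|force|width"
python3 -m inch '[0,0,-0.3,0,0,0, 0,0,-0.8,0,0,0, 0,0,-0.8,0,0,0]' | grep -E "pos|grip|width"
python3 - <<'E'
from h import *
x,y=tr(-17,0);print(x,y);plan(x,y,97,14.08)
E
```

```text
tcp_pos: [0.4767, 0.3157, 0.0173]
wrist_force: [0.2, -0.1, 0.2]
grip_force: 0.0
tcp_pos: [0.4758, 0.3169, 0.0172]
wrist_force: [0.2, -0.9, 2.3]
width: 0.014
grip_force: 30.0
tcp_pos: [0.4771, 0.3177, 0.1]
width: 0.0135
grip_force: 30.0
509.61073110410297 32.56430038822911
shift [0.197 2.863 0.025] turn [-0.0003 -0.0009 -0.032 ] q6 end~ 1.39
```

```bash
for i in 1 2; do python3 -m inch '[0.03,0.48,0,0,0,0, 0.065,0.954,0,0,0,0, 0.065,0.954,0,0,0,0]' |grep grip; done
python3 -m inch '[0.03,0.48,0,0,0,-0.02, 0.065,0.954,0,0,0,-0.032, 0.065,0.954,0,0,0,-0.032, 0.065,0.954,0,0,0,-0.032]' |grep -E "pos|rot|grip"
python3 - <<'E'
from h import *
x,y=tr(-17,0);plan(x,y,22,14.08)
im=manip.get_image("side");p=manip.state()["tcp_pos"]-[0,0,.008]
u,v=np.round(px("side",p)).astype(int);print(px("side",p)-[u,v]);cv2.imwrite("pics/h2d.png",cv2.resize(im[v-25:v+25,u-25:u+25,::-1],(400,400)))
E
```

```text
grip_force: 30.0
grip_force: 30.0
tcp_pos: [0.508, 0.033, 0.0967]
tcp_rot: [-3.141, 0.001, 0.245]
grip_force: 30.0
shift [0.015 0.008 0.747] turn [-0.      0.0001 -0.0001] q6 end~ 1.39
[-0.3481582  -0.29513989]
```

View pics/h2d.png

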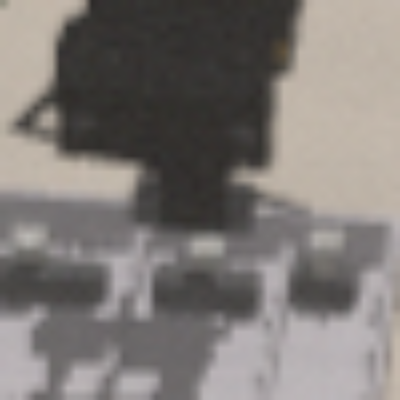

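The bar is centred on the fingers. The tray already shows three weights in their rows, at crop (50,280), (205,285) and (325,285). Placing this one.

```bash
python3 -m inch '[0.015,0.008,0.4,0,0,0, 0.015,0.008,0.7,0,0,0, 0.015,0.008,0.75,0,0,0, 0.015,0.008,0.75,0,0,0, 0.015,0.008,0.75,0,0,0]' | grep -E "pos|force"
python3 -m inch '[0,0,0,0,0,0, 0,0,0,0,0,0, 0,0,0,0,0,0, 0,0,0,0,0,0]' 32 | grep width
python3 -m inch '[0,0,-0.3,0,0,0, 0,0,-0.8,0,0,0, 0,0,-0.8,0,0,0]' 45|grep pos
python3 - <<'E'
from h import *
im=manip.get_image("top")
for p in[(.491,.383)]:print(pca(im,[*p,.008]),weight(im,[*p,.008]))
plan(492.3,387,80,155)
E
```

```text
tcp_pos: [0.5101, 0.0321, 0.0228]
wrist_force: [-0.1, -0.0, -0.7]
grip_force: 30.0
width: 0.0317
tcp_pos: [0.5111, 0.0314, 0.1049]
(array([492.1, 385.6]), np.float64(154.1)) (array([493.1, 387.2]), array([59.4, 20.3]), -26.1, 81)
shift [ 0.69  -3.493  0.231] turn [ 0.0006 -0.     -0.3914] q6 end~ -0.47
```

```bash
for i in 1 2 3; do python3 -m inch '[0.08,-0.43,0,0,0,0, 0.173,-0.873,0,0,0,0, 0.173,-0.873,0,0,0,0]' 55|grep width; done
python3 -m inch '[0.08,-0.43,0,0,0,-0.028, 0.173,-0.873,0,0,0,-0.056, 0.173,-0.873,0,0,0,-0.084, 0.173,-0.873,0,0,0,-0.112, 0.173,-0.873,0,0,0,-0.14, 0.173,-0.873,0,0,0,-0.168, 0.173,-0.873,0,0,0,-0.196, 0.173,-0.873,0,0,0,-0.224, 0.173,-0.873,0,0,0,-0.25, 0.173,-0.873,0,0,0,-0.25]' |grep -E "pos|rot"
python3 -m inch '[0,0,0.1,0,0,-0.028, 0,0,0.2,0,0,-0.056, 0,0,0.23,0,0,-0.084, 0,0,0.23,0,0,-0.112, 0,0,0.23,0,0,-0.14, 0,0,0.23,0,0,-0.14, 0,0,0.23,0,0,-0.14]' |grep -E "pos|rot"
python3 - <<'E'
from h import *
plan(492.6,387,17,154.5)
E
```

```text
width: 0.0547
width: 0.0549
width: 0.0549
tcp_pos: [0.4924, 0.3852, 0.1014]
tcp_rot: [-3.14, 0.001, 1.814]
tcp_pos: [0.4921, 0.3865, 0.0789]
tcp_rot: [-3.141, -0.0, 2.69]
shift [-0.003  0.007  0.619] turn [-0.0001 -0.     -0.001 ] q6 end~ -0.46
```

```bash
python3 -m inch '[-0.003,0.007,0.3,0,0,0, -0.003,0.007,0.62,0,0,0, -0.003,0.007,0.62,0,0,0, -0.003,0.007,0.62,0,0,0]' | grep -E "pos|force"
python3 -m inch '[0,0,0,0,0,0, 0,0,0,0,0,0, 0,0,0,0,0,0, 0,0,0,0,0,0, 0,0,0,0,0,0, 0,0,0,0,0,0, 0,0,0,0,0,0, 0,0,0,0,0,0]' 0 | grep -E "pos|force|width"
python3 -m inch '[0,0,-0.3,0,0,0, 0,0,-0.8,0,0,0, 0,0,-0.8,0,0,0]' | grep -E "pos|grip|width"
python3 - <<'E'
from h import *
x,y=tr(50.5,5);print(x,y);plan(x,y,97,194.08)
E
```

```text
tcp_pos: [0.4925, 0.3873, 0.017]
wrist_force: [-0.3, -0.1, 0.0]
grip_force: 0.0
tcp_pos: [0.4925, 0.3875, 0.0171]
wrist_force: [0.1, -0.4, 0.8]
width: 0.0134
grip_force: 30.0
tcp_pos: [0.4938, 0.3884, 0.1004]
width: 0.0136
grip_force: 30.0
573.8664459519969 53.835245580818565
shift [-2.164 -2.674  0.027] turn [ 0.0006  0.0007 -0.11  ] q6 end~ -1.72
```

```bash
for i in 1 2; do python3 -m inch '[-0.36,-0.44,0,0,0,0, -0.72,-0.89,0,0,0,0, -0.72,-0.89,0,0,0,0]' |grep grip; done
python3 -m inch '[-0.36,-0.44,0,0,0,-0.025, -0.724,-0.894,0,0,0,-0.05, -0.724,-0.894,0,0,0,-0.08, -0.724,-0.894,0,0,0,-0.11, -0.724,-0.894,0,0,0,-0.11, -0.724,-0.894,0,0,0,-0.11]' |grep -E "pos|rot|grip"
python3 - <<'E'
from h import *
x,y=tr(50.5,5);plan(x,y,22,194.08)
im=manip.get_image("side");p=manip.state()["tcp_pos"]-[0,0,.011];u,v=np.round(px("side",p)).astype(int);print(px("side",p)[0],im[v-1:v+3,u-14:u+15,1].tolist())
E
```

```text
grip_force: 30.0
grip_force: 30.0
tcp_pos: [0.5725, 0.0539, 0.0968]
tcp_rot: [3.141, -0.0, -2.899]
grip_force: 30.0
shift [-0.013 -0.004  0.748] turn [ 0.     -0.0001 -0.0005] q6 end~ -1.72
243.4587477938045 [[184, 182, 175, 131, 70, 71, 71, 71, 70, 54, 53, 51, 51, 51, 50, 51, 47, 57, 68, 71, 70, 73, 90, 92, 114, 169, 173, 172, 173], [181, 181, 175, 139, 71, 70, 70, 69, 66, 65, 49, 50, 48, 53, 49, 50, 51, 59, 67, 68, 71, 73, 73, 73, 87, 130, 136, 136, 140], [183, 179, 181, 164, 81, 80, 77, 71, 73, 61, 47, 51, 51, 52, 50, 49, 50, 56, 69, 71, 71, 71, 65, 70, 87, 114, 114, 115, 112], [181, 183, 184, 172, 138, 142, 122, 79, 85, 80, 67, 59, 61, 57, 60, 52, 57, 58, 78, 71, 65, 72, 68, 78, 95, 114, 115, 114, 112]]
```

The bar sits about centred on the finger (pixels 3.5–24.3 against 9–17.5). Placing it.

```bash
python3 -m inch '[-0.018,-0.004,0.4,0,0,0, -0.018,-0.004,0.7,0,0,0, -0.018,-0.004,0.75,0,0,0, -0.018,-0.004,0.75,0,0,0, -0.018,-0.004,0.75,0,0,0]' | grep -E "pos|force"
python3 -m inch '[0,0,0,0,0,0, 0,0,0,0,0,0, 0,0,0,0,0,0, 0,0,0,0,0,0]' 32 | grep width
python3 -m inch '[0,0,-0.3,0,0,0, 0,0,-0.8,0,0,0, 0,0,-0.9,0,0,0, 0,0,-0.9,0,0,0]' 32|grep -E "pos|time"
for i in 1 2; do python3 -m inch '[0.1,-0.45,-0.2,0,0,0, 0.2,-0.95,-0.4,0,0,0, 0.2,-0.95,-0.4,0,0,0]' |grep pos; done
python3 - <<'E'
from h import *
s=manip.get_image("side")
for n in("top","side"):
    im=manip.get_image(n);cv2.imwrite(f"pics/L{n}.png",im[:,:,::-1])
im=manip.get_image("top")
o=[]
for n in("top","side"):
    i2=cv2.imread(f"pics/L{n}.png");u,v=np.round(px(n,[.525,.04,.015])).astype(int);o.append(cv2.resize(i2[v-36:v+36,u-36:u+36],(400,400)))
k=cv2.imread("pics/Ltop.png");cv2.imwrite("pics/L.png",np.vstack([np.hstack(o)[:300*2],np.hstack([cv2.resize(k[90:290,60:460],(400,200)),np.zeros((200,400,3),np.uint8)])]))
c,m=traymask(im,(200,290,150,240));W=np.array([onz("top",x,y,.025)[:2] for x,y in c],np.float32);print("tray",cv2.minAreaRect(W*1000))
E
```

```text
tcp_pos: [0.5749, 0.0532, 0.0229]
wrist_force: [0.3, 0.4, -0.4]
grip_force: 30.0
width: 0.0319
time_s: 36.7
tcp_pos: [0.5745, 0.053, 0.1124]
tcp_pos: [0.5784, -0.0468, 0.1517]
tcp_pos: [0.5821, -0.1432, 0.1916]
tray ((525.9158935546875, 36.13629913330078), (183.4700164794922, 179.56884765625), 13.727803230285645)
```

View pics/L.png

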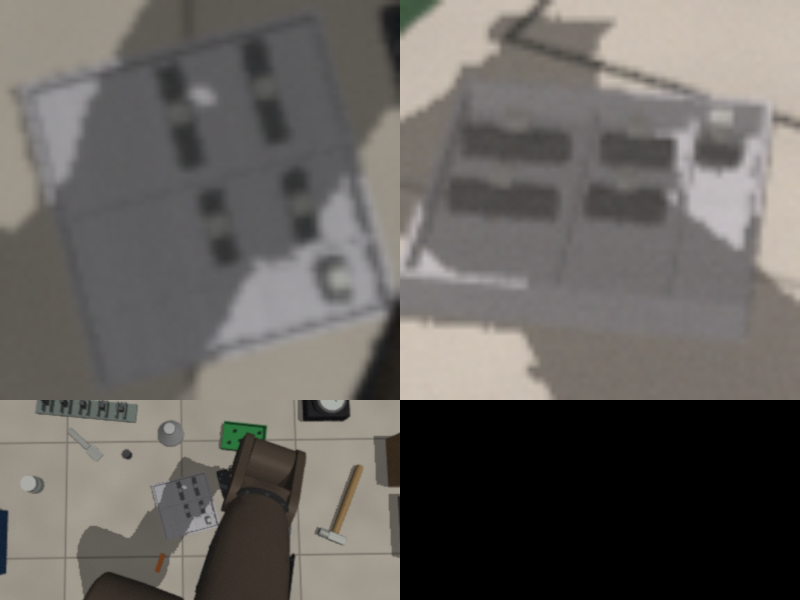

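All five weights are crosswise in their rows. The short one (top crop (335,278)) has been knocked towards the −y end of its row, so I'll check its pose numerically.

Run:
```python
from h import *
T=(525.9,36.4,13.9)
a=np.radians(T[2])
im=cv2.imread("pics/Ltop.png")
u,v=np.round(px("top",[.480,-.037,.015])).astype(int);print(u-9,v-8);print(im[v-8:v+9,u-9:u+10,1])
s=cv2.imread("pics/Lside.png");u2,v2=np.round(px("side",[.480,-.037,.015])).astype(int);print(u2-9,v2-8);print(s[v2-8:v2+9,u2-9:u2+10,1])
for n in [(-67.5,-60),(-17,-50),(-17,0),(50.5,-45),(50.5,5)]:
    x,y=tr(*n,T);uu,vv=np.round(px("top",[x/1e3,y/1e3,.018])).astype(int)
    g=im[vv-11:vv+12,uu-6:uu+7,1];m=g<74
    if n[0]<-60:m=g<92
    k,l,st,c=cv2.connectedComponentsWithStats(cv2.morphologyEx(m.astype(np.uint8),cv2.MORPH_CLOSE,np.ones((5,3))))
    j=1+np.argmax(st[1:,4]);q=np.argwhere(l==j)[:,::-1]+[uu-6,vv-11]
    W=np.array([onz("top",i,b,.014) for i,b in q])[:,:2]*1000-[T[0],T[1]];W=W@np.array([[np.cos(a),-np.sin(a)],[np.sin(a),np.cos(a)]])
    w,ve=np.linalg.eigh(np.cov(W.T));r=cv2.minAreaRect(W.astype(np.float32));print(n,W.mean(0).round(1),np.ptp(W,axis=0).round(0),round(np.degrees(np.arctan2(ve[1,1],ve[0,1])),1),len(q))
```

```text
259 201
[[ 90  80  61  52  52  61 110 145 153 153 153 156 152 138 111 111 139 149
  146]
 [ 90  81  67  56  57  72 104 137 150 153 154 151 145 144 135 125 140 151
  146]
 [ 91  88  82  77  94 109 126 136 144 146 150 145 133 139 142 123 126 147
  148]
 [ 92 103 113 122 140 146 146 140 134 138 147 155 150 147 134 102 111 140
  149]
 [ 95 118 140 152 154 144 137 139 136 137 142 149 155 152 132  99 103 134
  151]
 [117 119 137 155 154 138 112  99  86  90 106 136 152 153 138 110  99 130
  152]
 [146 146 149 155 149 123  88  76  87  96 109 131 150 155 151 129  98 123
  151]
 [148 153 154 155 143 112  83  82 108 127 138 140 143 156 152 139 112 115
  141]
 [157 155 156 156 152 129  93  96 134 157 161 153 148 156 156 152 130 111
  139]
 [156 157 156 156 155 133  99  99 134 160 162 157 154 157 157 153 132 111
  139]
 [158 158 157 156 155 142 110  92 119 146 148 141 147 156 156 154 133  97
  121]
 [156 157 156 156 155 154 132  90  94 112 108 106 131 155 156 155 133 102
  107]
 [157 156 158 157 157 156 140 106  89  99  99 106 134 155 158 154 137 111
  101]
 [158 159 159 157 158 157 154 138 122 1
[... 1190 characters left out ...]
 173 158 149  82  85  81  78  78  78  74  77 119 188 174 149 175 148
  189]
 [128 180 171 146 128 103  95  90  92  91  83 100 153 185 172 146 175 152
  192]
 [126 167 173 148 174 145 146 136 120 145 139 153 185 181 155 148 175 172
  192]
 [111 136 173 152 186 185 185 178 155 188 188 187 189 179 151 158 164 172
  191]
 [116 147 170 157 184 188 186 187 189 185 188 186 186 189 183 165 162 179
  191]
 [113 139 164 172 183 188 187 187 186 187 186 189 189 189 187 167 159 192
  191]]
(-67.5, -60) [-56.7 -54.3] [23. 11.] 165.6 14
(-17, -50) [-15.1 -50.4] [40. 13.] 177.0 49
(-17, 0) [-17.4  -1.4] [43. 14.] -179.8 55
(50.5, -45) [ 53.2 -46.9] [74. 15.] 177.8 95
(50.5, 5) [50.7  4. ] [73. 18.] 176.7 88
```

Run:
```python
from h import *
T=(525.9,36.4,14.0);a=np.radians(T[2])
d=onz("top",268.2,209.5,.019)[:2]*1000-T[:2];print("short in tray",d@[np.cos(a),np.sin(a)],d@[-np.sin(a),np.cos(a)])
x,y=tr(-17,87,T);print(x,y);plan(x,y,100,194)
# bay: outline far edge & rail inner base from top0
g=cv2.imread("pics/top0.png")[:,:,1]
for v in(175,190,205,220):
    r=g[v].astype(float);L=280+np.argmin(r[280:300]);e=np.argmax(r[340:352]<100)+340
    print(v,onz("top",L,v,0)[:2].round(4),onz("top",e-.3,v,0)[:2].round(4),end=" | ")
for x in(295,315,335):
    c=g[:,x].astype(float);t=150+np.argmin(c[150:172]);b=222+np.argmin(c[222:242]);print(x,onz("top",x,t,0)[:2].round(4),onz("top",x,b,0)[:2].round(4))
```

```text
short in tray -62.25670980195414 -59.33598974182792
488.35776773613696 116.70305596081734
shift [0.275 2.712 0.912] turn [ 0.0002 -0.0003  0.0004] q6 end~ -1.58
175 [ 0.5912 -0.103 ] [ 0.5886 -0.2936] | 190 [ 0.5424 -0.0987] [ 0.5398 -0.2887] | 205 [ 0.494  -0.0913] [ 0.4914 -0.2838] | 220 [ 0.4459 -0.0871] [ 0.4432 -0.279 ] | 295 [ 0.6433 -0.1269] [ 0.4167 -0.1218]
315 [ 0.6359 -0.1919] [ 0.4094 -0.1858]
335 [ 0.6087 -0.2562] [ 0.4021 -0.2497]
```

Short weight at tray (−62, −59) mm, inside the limits. Bay origin is about (522, −199) with yaw −6°. Now I'll grip the tray's +y wall at the medium row.

```bash
for i in 1 2 3; do python3 -m inch '[0.045,0.45,0.15,0,0,0, 0.092,0.904,0.304,0,0,0, 0.092,0.904,0.304,0,0,0]' 32|grep pos; done
python3 - <<'E'
from h import *
x,y=tr(-17,87,(525.9,36.4,14.));plan(x,y,25,194)
E
```

```text
tcp_pos: [0.5492, -0.052, 0.1602]
tcp_pos: [0.5188, 0.0322, 0.1304]
tcp_pos: [0.4885, 0.1169, 0.1002]
shift [ 0.001 -0.002  0.752] turn [ 0.     -0.0002  0.0007] q6 end~ -1.58
```

```bash
python3 -m inch '[0,0,0.35,0,0,0, 0,0,0.65,0,0,0, 0,0,0.752,0,0,0, 0,0,0.752,0,0,0, 0,0,0.752,0,0,0]' | grep -E "pos|force"
python3 -m inch '[0,0,0,0,0,0, 0,0,0,0,0,0, 0,0,0,0,0,0, 0,0,0,0,0,0, 0,0,0,0,0,0, 0,0,0,0,0,0]' 0 | grep -E "pos|force|width"
python3 - <<'E'
from h import *
x,y=tr(-17,87,(522,-199,-6));print(x,y);plan(x,y,25,174)
E
```

```text
tcp_pos: [0.4898, 0.1151, 0.0267]
wrist_force: [0.0, 0.4, 0.8]
grip_force: 0.0
tcp_pos: [0.4889, 0.1157, 0.026]
wrist_force: [-2.2, 4.9, 4.9]
width: 0.0038
grip_force: 30.0
514.1871040830252 -110.6996112274101
shift [ 0.307 -2.257  0.009] turn [ 0.     -0.      0.0558] q6 end~ -1.68
```

Wall gripped (3.8 mm, 30 N). I'll slide slowly and turn on the way.

```bash
python3 -m inch '[0.007,-0.05,0,0,0,0.003, 0.02,-0.15,0,0,0,0.009, 0.036,-0.26,0,0,0,0.016, 0.052,-0.38,0,0,0,0.023, 0.068,-0.5,0,0,0,0.03, 0.084,-0.62,0,0,0,0.037, 0.1,-0.74,0,0,0,0.044, 0.115,-0.85,0,0,0,0.05, 0.128,-0.94,0,0,0,0.054, 0.132,-0.97,0,0,0,0.0558]'
python3 - <<'E'
from h import *
plan(514.2,-110.7,26,174)
im=manip.get_image("top");c,m=traymask(im,(200,370,140,250));W=np.array([onz("top",x,y,.025)[:2] for x,y in c],np.float32);print("tray",cv2.minAreaRect(W*1000))
im=manip.get_image("side");cv2.imwrite("pics/mid.png",im[:,:,::-1]);c,m=traymask(im,(215,330,145,235));print(cv2.approxPolyDP(c,4,True)[:,0].tolist())
E
```

```text
time_s: 41.4
tcp_pos: [0.5006, 0.0181, 0.026]
tcp_rot: [3.141, 0.001, 3.037]
wrist_force: [1.9, 8.3, 2.7]
width: 0.0042
grip_force: 30.2
shift [-0.27  -1.267 -0.   ] turn [ 0.      0.0002 -0.    ] q6 end~ -1.68
tray ((510.0863952636719, -70.23077392578125), (178.86289978027344, 183.26800537109375), 86.34510040283203)
[[282, 169], [289, 177], [283, 178], [269, 204], [292, 209], [311, 175]]
```

```bash
python3 -m inch '[-0.01,-0.05,0,0,0,0, -0.03,-0.15,0,0,0,0, -0.055,-0.26,0,0,0,0, -0.08,-0.38,0,0,0,0, -0.105,-0.5,0,0,0,0, -0.13,-0.62,0,0,0,0, -0.16,-0.74,0,0,0,0, -0.18,-0.85,0,0,0,0, -0.2,-0.94,0,0,0,0, -0.21,-0.98,0,0,0,0]' | grep -E "pos|rot|force|width"
python3 -m inch '[-0.01,-0.04,0,0,0,0, -0.03,-0.09,0,0,0,0, -0.04,-0.14,0,0,0,0, -0.05,-0.19,0,0,0,0, -0.058,-0.23,0,0,0,0, -0.058,-0.24,0,0,0,0]' | grep -E "pos|rot|force|width"
python3 - <<'E'
from h import *
plan(514.2,-110.7,26,174)
im=manip.get_image("top");cv2.imwrite("pics/nt.png",im[:,:,::-1]);c,m=traymask(im,(280,370,140,250));W=np.array([onz("top",x,y,.025)[:2] for x,y in c],np.float32);print("tray",cv2.minAreaRect(W*1000))
E
```

```text
tcp_pos: [0.5098, -0.0808, 0.0259]
tcp_rot: [3.14, -0.002, 3.036]
wrist_force: [-1.8, 13.4, 7.7]
width: 0.0037
grip_force: 30.0
tcp_pos: [0.5132, -0.105, 0.0259]
tcp_rot: [3.14, -0.002, 3.036]
wrist_force: [-0.9, 11.8, 7.0]
width: 0.0038
grip_force: 30.0
shift [-0.016 -0.056 -0.001] turn [ 0.0002 -0.0003 -0.0001] q6 end~ -1.68
tray ((513.7072143554688, -209.08425903320312), (194.49330139160156, 231.1929473876953), 88.75526428222656)
```

```bash
for i in 1 2 3; do python3 -m inch '[-0.005,-0.015,0,0,0,0, -0.008,-0.03,0,0,0,0, -0.008,-0.03,0,0,0,0]' | grep -E "pos|rot|wrist|width"; done
```

```text
tcp_pos: [0.5135, -0.1079, 0.0259]
tcp_rot: [3.14, -0.002, 3.037]
wrist_force: [-2.1, 11.5, 7.3]
width: 0.0041
tcp_pos: [0.5139, -0.1109, 0.0259]
tcp_rot: [3.14, -0.002, 3.037]
wrist_force: [-1.8, 11.5, 9.0]
width: 0.0037
tcp_pos: [0.5139, -0.1127, 0.0259]
tcp_rot: [3.139, -0.004, 3.036]
wrist_force: [-1.5, 24.0, 11.9]
width: 0.0033
```

```bash
python3 -m inch '[0,0,0,0,0,0.003, 0,0,0,0,0,0.006, 0,-0.01,0,0,0,0.006, 0,-0.015,0,0,0,0.006]' | grep -E "pos|rot|wrist|width"
python3 - <<'E'
from h import *
im=manip.get_image("side");cv2.imwrite("pics/ns.png",im[:,:,::-1]);c,m=traymask(im,(230,330,140,210));print(cv2.approxPolyDP(c,3,True)[:,0].tolist())
for p in[(-90.5,-89),(90.5,-89),(90.5,89),(-90.5,89)]:
    x,y=tr(*p,(522,-199,-6));print(p,px("side",[x/1e3,y/1e3,.025]).round(1))
E
```

```text
tcp_pos: [0.5136, -0.1129, 0.0259]
tcp_rot: [3.138, -0.005, 3.0]
wrist_force: [1.6, 38.0, 12.7]
width: 0.0039
[[326, 157], [296, 147], [283, 178], [260, 167], [258, 162], [253, 165], [253, 172], [300, 186], [311, 169]]
(-90.5, -89) [320.9 155.7]
(90.5, -89) [275.5 144.3]
(90.5, 89) [252.4 166.9]
(-90.5, 89) [301.2 180.9]
```

```bash
python3 -m inch '[0,0.01,0,0,0,0, 0,0.01,0,0,0,0]' | grep wrist
python3 -m inch '[0,0,0,0,0,0, 0,0,0,0,0,0, 0,0,0,0,0,0, 0,0,0,0,0,0]' 30 | grep -E "wrist|width"
python3 -m inch '[0,0,-0.2,0,0,0, 0,0,-0.5,0,0,0, 0,0,-0.95,0,0,0, 0,0,-0.95,0,0,0]' | grep -E "pos|wrist"
for i in 1 2 3; do python3 -m inch '[0,0.5,-0.2,0,0,0, 0,0.97,-0.3,0,0,0, 0,0.97,-0.3,0,0,0]' | grep pos; done
python3 - <<'E'
from h import *
T0=(522,-199,-6)
for n in("top","side"):
    im=manip.get_image(n);cv2.imwrite(f"pics/F{n}.png",im[:,:,::-1])
    c,m=traymask(im,(290,350,150,235) if n=="top" else (240,330,150,200))
    print(n,cv2.approxPolyDP(c,3,True)[:,0].tolist())
    if n=="top":
        W=np.array([onz("top",x,y,.025)[:2] for x,y in c],np.float32);print("tray",cv2.minAreaRect(W*1000))
for p in[(-90.5,-89),(90.5,-89),(90.5,89),(-90.5,89)]:
    x,y=tr(*p,T0);q=[x/1e3,y/1e3,.025];print(p,px("top",q).round(1),px("side",q).round(1))
E
```

```text
wrist_force: [-2.6, 25.3, 12.7]
wrist_force: [0.1, 0.1, 0.1]
width: 0.0294
tcp_pos: [0.5164, -0.1163, 0.1234]
wrist_force: [0.2, -0.5, 0.2]
tcp_pos: [0.5291, -0.0176, 0.1504]
tcp_pos: [0.543, 0.0778, 0.1803]
tcp_pos: [0.5569, 0.1732, 0.21]
top [[294, 166], [290, 221], [343, 226], [348, 234], [349, 170]]
tray ((509.0828552246094, -203.5818328857422), (190.19390869140625, 202.86959838867188), 84.14269256591797)
side [[253, 173], [300, 185], [319, 155], [269, 150], [253, 165]]
(-90.5, -89) [345.5 226.6] [320.9 155.7]
(90.5, -89) [349.6 169.7] [275.5 144.3]
(90.5, 89) [293.8 164.6] [252.4 166.9]
(-90.5, 89) [289.1 221.5] [301.2 180.9]
```

Tray corners match the bay to within about 1–2 px. Now a numeric check of the weights in the parked tray.

Run:
```python
from h import *
im=cv2.imread("pics/Ftop.png");g=im[:,:,1]
W0=np.array([onz("top",x,y,.025)[:2] for x,y in[(294,166),(290,221),(349,170)]])*1000
T=(522,-199.,-6.);a=np.radians(T[2])
m=np.zeros_like(g);k=np.array([px("top",[*(np.array(tr(*p,T))/1e3),.004]) for p in[(-84,-82),(84,-82),(84,82),(-84,82)]]).astype(np.int32)
cv2.fillConvexPoly(m,k,1);print("floor median",np.median(g[m>0]))
d=((g<95)&(m>0)).astype(np.uint8);d=cv2.morphologyEx(d,cv2.MORPH_CLOSE,np.ones((5,1)))
n,l,s,c=cv2.connectedComponentsWithStats(d)
for j in range(1,n):
    if s[j,4]<8:continue
    q=np.argwhere(l==j)[:,::-1];W=np.array([onz("top",i,b,.014) for i,b in q])[:,:2]*1000-[T[0],T[1]];W=W@np.array([[np.cos(a),-np.sin(a)],[np.sin(a),np.cos(a)]])
    w,ve=np.linalg.eigh(np.cov(W.T));print(c[j].round(1),W.mean(0).round(1),np.ptp(W,axis=0).round(0),round(np.degrees(np.arctan2(ve[1,1],ve[0,1])),1),s[j,4])
print(g[160:230:1,322:350][40:66])
```

```text
floor median 143.0
[318.5 179.9] [50.   5.2] [59. 21.] 179.3 92
[334.2 180.7] [ 52.1 -45.2] [62. 21.] -179.9 96
[318.1 201. ] [-17.5   1.4] [39. 20.] 179.7 55
[333.2 202.6] [-18.2 -47.3] [39. 21.] 178.6 57
[334.5 216.9] [-62.9 -54.6] [20. 15.] 178.1 29
[[149 148 145 145 144 146 146 144 136 110  71  59  77  95 103 111 127 143
  144 145 145 136 110  78  67 108 120  78]
 [152 148 145 144 145 146 145 143 121  88  69  53  86 119 135 136 139 144
  145 146 142 123  89  70  68 110 121  80]
 [148 147 144 143 145 146 145 137 113  83  66  55  97 138 150 153 148 145
  144 146 142 121  85  70  73 114 122  79]
 [134 145 144 144 147 147 144 126  91  80  67  52  97 138 152 154 149 145
  145 146 143 121  87  70  75 113 119  73]
 [122 144 145 145 147 147 143 129  98  82  65  56  94 128 142 145 146 144
  146 146 141 121  84  70  74 114 117  75]
 [121 142 145 146 146 145 146 142 119  84  63  63  85  98 107 121 138 143
  144 144 142 120  84  69  73 110 114  71]
 [124 145 145 145 147 147 146 143 122  82  59  67  84  86  93 119 141 144
  144 146 142 120  86  71  81 107 103  69]
 [128 143 146 144 146 147 14
[... 1495 characters left out ...]
149 147 150 149 149 151 151 150 150 149 133  97  67  74  90  96 109 134
  148 145 123  88  71  76 112 116  76  69]
 [149 148 148 148 150 151 151 150 150 149 146 127 104 105 109  99 100 125
  147 145 124  86  69  82 110 104  72  70]
 [136 140 148 147 149 151 151 150 149 150 151 147 143 143 136 120 115 132
  149 145 124  85  68  82 110 103  72  69]
 [116 128 142 142 140 140 139 140 138 145 150 149 148 148 147 144 144 146
  150 144 122  84  67  87 113 103  71  69]
 [140 136 138 134 127 125 122 124 126 137 149 146 145 145 142 139 140 144
  148 141 117  87  74  98 119 101  70  72]
 [138 140 142 139 132 134 137 146 145 146 145 137 135 134 133 127 125 135
  149 139 119 110 100 111 119  92  71  74]]
```

```bash
python3 -m inch '[0,0,0,0,0,0, 0,0,0,0,0,0, 0,0,0,0,0,0, 0,0,0,0,0,0]' | grep -E "time|wrist"; python3 -c "
from plant import manip
print(manip.sign_off())"
```

```text
time_s: 48.2
wrist_force: [-0.2, -0.2, -0.1]
the job is handed in; nothing more can be done
None
```

I sorted all five loose weights into their rows, slid the loaded tray along the bench square against the stop rail inside its outline, and handed the job in at 48 s; the final camera measurements are within the limits, but I got no verdict back.

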